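# Load a locating pin into an assembly jig with sprung tongs

### The job

Take the sprung tongs from their stand and, squeezing them shut on the brass pin, lift it out of the yellow rack and set it upright in the sleeve of the blue jig. Press pin and sleeve down with the tongs until the stiff sleeve comes up hard against its hidden stop, bed it there with a steady push of about 12 N for half a second (never more than 20 N), then let the pin go and stand the tongs back upright in their stand. Touch the pin and sleeve with the tongs only, and leave the other two pins and everything else on the bench where they are.

Things in the scene. Friction and masses are not known exactly. Their poses are not given: they have to be found in the camera images.
- tongs_grip (a point): Grip centre of the tongs (120 g, 111 mm tall, upright on their tips): z up, y from leg to leg. Each steel leg has a red grip plate 22 mm wide, 32 mm tall centred here, 80 mm above the tips; width over both plates 56 mm open, 40 mm shut. The head between the legs (12 x 34 mm) is 19 to 31 mm above this point; red finger rests 24 mm below it stick out 8 mm beyond the plates.
- leg_l (a joint): How far the +y tongs leg has been squeezed inward, m: 0 open to 0.008 shut. Both legs slide straight in, staying parallel, and squeezed together move alike. Each leg's own spring pushes it out with 1.8 N per mm. Squeezed to 51 mm over the plates (0.0025) they can be carried open; on the pin's head they seize at 44 mm (0.006), where the springs take 11 N of the grip.
- tongs_tips (a point): Midway between the two jaws, level with their lower ends (80 mm below tongs_grip, same axes). Each jaw is an upright V groove 20 mm high and 20 mm wide along x that centres a round part. A small ledge 19 mm above the tips reaches inward over the top of the held part. Jaws and legs reach 21 mm from the middle along y when open.
- stand: Grey open-topped holder for the tongs, fixed, 38 x 68 x 40 mm, walls and floor 5 mm; origin at the centre of its underside, long side along its y. The tongs stand in its middle, tips on its floor, legs apart along its y.
- pin_center (a point): Centre (half-way up) of the brass pin, upright, 42 mm tall, 40 g: lower 20 mm a shank 10 mm in diameter with chamfered foot, upper 22 mm a head 14 mm in diameter. Starts with its shank in a loose rack hole, its head on the rack's top.
- rack: Yellow rack block, fixed, 50 x 150 x 30 mm, origin at the centre of its underside; three holes in a row along its y, 50 mm apart, each with one pin. The brass pin may be in any of them.
- pin_black_center (a point): Centre of the black pin, same size as the brass one; stays in the rack.
- pin_red_center (a point): Centre of the red pin, same size as the brass one; stays in the rack.
- jig: Blue jig block, fixed, 110 x 90 x 34 mm, origin at the centre of its underside. In a square pocket at its middle slides the steel sleeve block.
- sleeve: Steel sleeve, 36 x 36 x 28 mm block, origin at the centre of its underside, so its top face is 28 mm above; an upright 12.5 mm through bore with 2 mm chamfer. The pin's shank goes in the bore until its head rests on the top face. Pushed down it slides stiffly (about 6 N), stays where left, and meets a hard stop hidden under it, 4 to 12 mm below its start: only felt, not measured.
- spanner: Bystander: steel spanner lying flat; leave it where it is.
- acrylic_ring: Bystander: clear plastic ring 90 mm across, 30 mm high; leave it where it is.
- spray_can: Bystander: yellow can, 56 mm across, 130 mm high; leave it where it is.
- offcut: Bystander: wooden offcut 50 x 90 x 18 mm; leave it where it is.
- screwdriver: Bystander: screwdriver lying flat; leave it where it is.
- collar: Bystander: dark steel collar 44 mm across, 18 mm high; leave it where it is.

How it is judged:
On the way, in this order (a step that is already met when the one before it is completed fails the run):
1. the brass pin is lifted clear of the rack in the tongs (distance of pin_center from where it was at the start of the episode above 0.03 m and contact force between tongs and pin above 0.5 N), for 0.2 s.
2. the pin stands in the sleeve, its head on the sleeve's top (horizontal distance between pin_center and sleeve below 0.003 m and z of pin_center in the frame of sleeve below 0.0315 m and angle between pin_center's own z axis and vertical below 0.1 rad), for 0.05 s.
3. the sleeve is pushed down to its stop and the pin held down on it with more than 8.5 N for 0.3 s (sliding takes only 6 N) (all of step 2 and distance of sleeve from where it was at the start of the episode above 0.003 m and contact force between pin and sleeve above 8.5 N and contact force between tongs and pin above 5 N), for 0.3 s.
At the end, for the whole second after the job is handed in: Brass pin upright (0.1 rad) in the sleeve, within 3 mm of its centre, head on its top (2.5 mm); sleeve pushed down 3 mm or more; tongs off the pin, at rest on the floor of their stand (tips within 7 mm of it in height, 14 mm of its middle), upright within 0.17 rad (all of step 2 and distance of sleeve from where it was at the start of the episode above 0.003 m and contact force between tongs and pin below 0.1 N and linear speed of each of pin, tongs below 0.02 m/s and angle between tongs_tips's own z axis and vertical below 0.17 rad and z of tongs_tips in the frame of stand between 0 and 0.012 m and horizontal distance between tongs_tips and stand below 0.014 m); the robot touches nothing.
It fails at once if the pin is pressed onto the sleeve or jig with more than 20 N (contact force between pin and sleeve above 20 N or contact force between pin and jig above 20 N).
It fails at once if the robot itself touches the pin, the sleeve or the jig (contact force between any of the fingers, the arm and pin above 0.3 N or contact force between any of the fingers, the arm and jig above 0.3 N or contact force between any of the fingers, the arm and sleeve above 0.3 N).
It fails at once if the tongs press on the jig or sleeve directly with more than 5 N (contact force between tongs and sleeve above 5 N or contact force between tongs and jig above 5 N).
It fails at once if the black or red pin is moved more than 10 mm (distance of any of pin_black_center, pin_red_center from where it was at the start of the episode above 0.01 m).
It fails at once if a bystander is moved more than 15 mm (distance of any of spanner, acrylic_ring, spray_can, offcut, screwdriver, collar from where it was at the start of the episode above 0.015 m).
It also fails if it takes over 72 s, if anything falls off the work surface, if the arm or the gripper's body presses on something with over 40 N, if the wrist force passes 120 N, or if a joint passes its speed limit or range.

### The arm

A 6-joint arm with a two-finger parallel gripper is mounted at the origin on the work surface. World frame = base frame: x ahead of the robot, y to its left, z up, the work surface at z = 0. Lengths are in m, angles in rad, forces in N, time in s.
With the tool pointing down it reaches from about 0.4 to 0.925 m from the base axis. Payload 12.5 kg.
Tool frame: the origin (TCP) lies midway between the tips of the shut fingers; the grasp point (between the pads) lies 19 mm behind it; z points along the fingers, y is the line along which they close (so a half turn about z gives the same grasp; the last joint's range is limited). The gripper opens to 95 mm and grips with 3 to 60 N. Pads are 20 mm wide; open, the fingers measure 119 mm over their backs; the gripper's body (75 mm by 180 mm) begins 59 mm behind the grasp point.
Start: joints at [1.21, 0.491, 1.559, -0, 1.092, -0.106], TCP at [0.158, 0.605, 0.215] pointing down, gripper open.
Joint ranges: [-3.1, 3.1], [-0.84, 2.19], [0.05, 2.79], [-1.13, 4.28], [0.06, 2.93], [-2.69, 2.69]. Speed limits (rad/s): [2.22, 2.22, 2.79, 3.14, 3.14, 3.14].

### API

Orientations are given as [roll, pitch, yaw] about the fixed x, y, z axes, in that order (R = Rz(yaw) Ry(pitch) Rx(roll)).
In Python, from bench import bot gives the robot as it stands.
- The arm moves only by the tool servo_tool, never from a script. Its argument "rows" is a list of rows, each an object with "delta_pos": the shift along the tool's x, y, z in units of 100 mm (1.0 is 100 mm), a list of three; "rotation": the turn, a rotation vector about the tool's x, y, z in units of 45 degrees (1.0 is 45 degrees), a list of three; "fingers": the finger opening in mm, from 0 to 95.1. In form: [{"delta_pos": [x, y, z], "rotation": [ax, ay, az], "fingers": fingers}, ...]. A call has exactly 8 rows; each row is the pose to reach, as a shift and turn from the pose commanded when the call began, along the tool's axes at that moment; what a row does not reach only later rows make up. A row lasts 1/12 s, in which the tool goes at most 41.7 mm and 7.16 degrees, less where a joint would pass 70% of its speed; a pose out of reach is approached as far as the arm can. A call with a number of a shift or a turn outside -1 to 1 is refused whole. A call with a gripper value outside its range is refused whole. The fingers move at their own pace and stop on an object; the grip force is fixed at half the most. Time passes only in rows, so rows that repeat a pose let the fingers close, or fill a call up. It gives the time, the measured TCP pose, the force, the opening and the grip force at its end, in the units of the state.
- bot.state(): the state, without advancing time (a new reading comes with each control period).
- bot.snapshot(name): name is "side" or "top" or "wrist"; returns (picture, depth): 384x512x3 uint8, red, green, blue; 384x512 float32, m along the optical axis (not along the pixel's ray), 0 where there is no reading.
- bot.camera_params(name): a dict with "fovy" (degrees; the focal length in pixels is half the picture's height over the tangent of half this angle, whatever the lens; pixels are square), "cx", "cy" (the principal point, pixels), "rvec" (rotation vector, rad) and "tvec" (3), from world to camera coordinates, as OpenCV has them; the wrist camera has in their place "tool_from_camera" (4x4, takes a point from camera to tool coordinates, whose origin is the TCP and whose axes are the flange's). Camera axes: x right, y down, z forward; pixel columns grow to the right and rows downward; lengths in m; the calibration is good to about 2 mm. A picture is of the moment at which its call begins: read the wrist's pose just before it. camera_params takes no time and is no camera call.
- bot.hand_in(): hands the job in; it is judged then, once.
The state is a dict: "t": time; "joint_pos": joint angles; "qd": joint speeds; "joint_efforts": joint torques, N m; "ee_pos": TCP position; "eef_rot": TCP orientation; "ft_force": force on the tool from outside, world axes, zero at the start; "moment": the same for the moment, N m; "opening": finger opening in m; "gripper_force": force on a finger pad.
Only numpy, scipy, OpenCV 4.12 (cv2) and the standard library are available. Lean on these libraries where they do the work, as an engineer would, in place of code of your own. Each camera call takes 0.05 s, during which the arm holds its last target. There are 200 camera calls.

## Working session

There is one attempt and no reset: what is moved stays moved. The work goes in short steps, Python scripts to look and compute and a tool call to move; the robot and the scene stay as the last step left them, time stands still between calls to the robot, and variables do not carry over. Pictures are saved under pics/ and viewed, at most 12 in all, crops included, and the job is handed in when it is done.

Besides the shell and the picture viewer there is one more tool, called after "Emit:" as name(argument=value, ...) on one line, values as JSON. servo_tool: Moves the arm, as the interface text tells. Its arguments: {"type":"object","properties":{"rows":{"type":"array"}},"required":["rows"]}

```bash
ls; mkdir -p pics; cat > h.py <<'E'
import numpy as np, cv2
from bench import bot
from scipy.spatial.transform import Rotation as R
def cam(n):
    p=bot.camera_params(n); f=192/np.tan(np.radians(p["fovy"])/2)
    K=np.array([[f,0,p["cx"]],[0,f,p["cy"]],[0,0,1.]])
    if "rvec" in p:
        Rm=cv2.Rodrigues(np.array(p["rvec"],float))[0]; t=np.array(p["tvec"],float).ravel()
        return K,Rm.T,-Rm.T@t
    s=bot.state(); T=np.array(p["tool_from_camera"]); Rt=R.from_euler('xyz',s["eef_rot"]).as_matrix()
    return K,Rt@T[:3,:3],Rt@T[:3,3]+np.array(s["ee_pos"])
def ray(c,u,v,z):
    K,Rw,o=c; d=Rw@np.linalg.solve(K,np.array([u,v,1.])); return o+d*(z-o[2])/d[2]
def cloud(c,dep):
    K,Rw,o=c; v,u=np.mgrid[:384,:512]
    p=np.stack([(u-K[0,2])/K[0,0]*dep,(v-K[1,2])/K[1,1]*dep,dep],-1)
    return p@Rw.T+o
E
python3 - <<'E'
from h import *
s=bot.state(); print(s)
ims=[]
for n in("top","side","wrist"):
    c=cam(n); print(n,c[2].round(3),c[1].round(2).tolist(),c[0][0,0], bot.camera_params(n).keys())
    im,d=bot.snapshot(n); np.savez(f"pics/{n}0.npz",im=im,d=d,K=c[0],R=c[1],o=c[2]); cv2.imwrite(f"pics/{n}0.png",im[:,:,::-1])
    ims.append(im)
a=np.hstack(ims[:2]); 
cv2.imwrite("pics/top_x.png",cv2.resize(ims[0],(800,600))[:,:,::-1]); cv2.imwrite("pics/side_x.png",cv2.resize(ims[1],(800,600))[:,:,::-1])
E
```

```text
pics
{'t': 0.0, 'joint_pos': array([ 1.21039390e+00,  4.91547877e-01,  1.55947625e+00,  2.65737910e-05,
        1.09175458e+00, -1.05600874e-01]), 'qd': array([ 0.00064719,  0.00072726, -0.00207665,  0.00041577,  0.00300898,
        0.00012747]), 'joint_efforts': array([ 1.56207761e-04, -6.12635994e+01, -2.58194429e+01,  6.93178433e-02,
        4.81103396e-02, -8.91931768e-05]), 'ee_pos': array([0.15740932, 0.60457242, 0.2140598 ]), 'eef_rot': array([-3.14041568e+00, -1.48453036e-04,  2.88677876e+00]), 'ft_force': array([-0.36800244, -0.40883498,  0.37303618]), 'moment': array([-0.02704049,  0.04227029, -0.02343331]), 'gripper_force': 0.0, 'opening': 0.09500748005113939}
top [0.351 0.011 1.605] [[-0.01, -0.99, 0.14], [-1.0, 0.01, -0.0], [0.0, -0.14, -0.99]] 482.7582477961546 dict_keys(['fovy', 'cx', 'cy', 'rvec', 'tvec'])
side [ 0.129 -0.611  0.989] [[0.8, -0.46, 0.37], [-0.59, -0.61, 0.52], [-0.01, -0.64, -0.77]] 461.9282669188435 dict_keys(['fovy', 'cx', 'cy', 'rvec', 'tvec'])
wrist [0.081 0.625 0.384] [[0.25, 0.93, 0.27], [0.97, -0.24, -0.07], [0.0, 0.28, -0.96]] 322.7019286691723 dict_keys(['fovy', 'cx', 'cy', 'tool_from_camera'])
```

View pics/top_x.png

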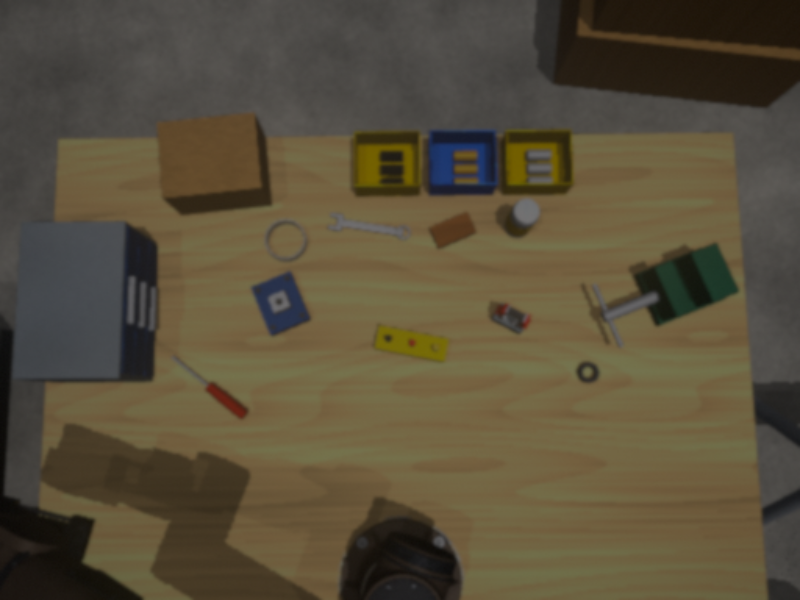

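View pics/side_x.png

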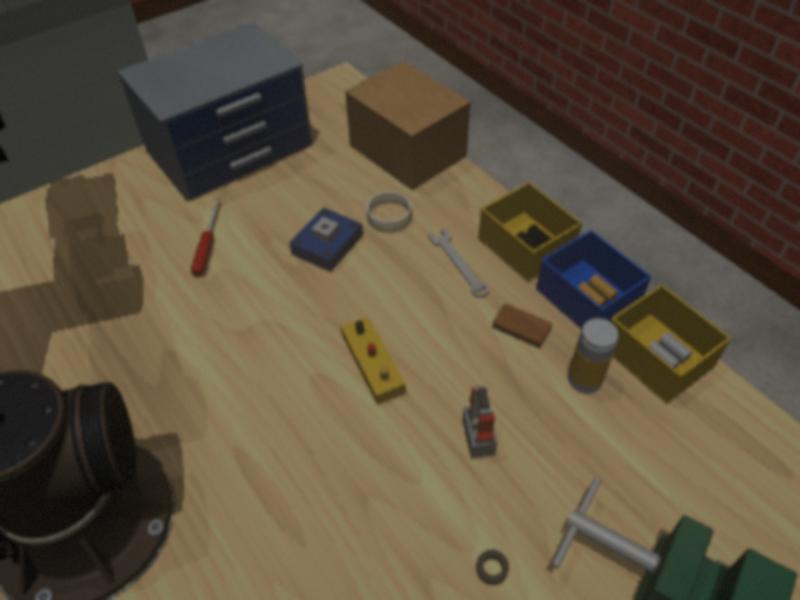

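```bash
python3 - <<'E'
from h import *
for n in("top","side"):
    z=np.load(f"pics/{n}0.npz"); im,d=z["im"],z["d"]; c=(z["K"],z["R"],z["o"])
    P=cloud(c,d); h=cv2.cvtColor(im,cv2.COLOR_RGB2HSV); H,S,V=[h[...,i].astype(int) for i in range(3)]
    ok=(d>0)
    def rep(nm,m):
        k,l,st,ce=cv2.connectedComponentsWithStats(m.astype(np.uint8))
        for i in range(1,k):
            if st[i,4]<25: continue
            q=P[(l==i)]; top=np.percentile(q[:,2],90); 
            r=cv2.minAreaRect(np.argwhere(l==i)[:,::-1].astype(np.float32))
            qq=q[abs(q[:,2]-top)<.004][:,:2].astype(np.float32); rr=cv2.minAreaRect(qq*1000)
            print(n,nm,ce[i].round(0),st[i,4],"med",np.median(q,0).round(3),"top",top.round(3),"rect",[np.round(x,1) for x in rr])
    W=ok&(P[...,0]>.35)&(P[...,0]<.9)&(abs(P[...,1])<.6)&(P[...,2]<.2)
    rep("yellow",W&(H>20)&(H<32)&(S>200)&(P[...,2]>.02)&(P[...,2]<.04))
    rep("blue",W&(H>100)&(H<130)&(S>100)&(P[...,2]>.02))
    rep("tall",W&(P[...,2]>.02)&(P[...,0]<.75))
E
```

```text
top yellow [263. 220.] 556 med [ 0.482 -0.028  0.03 ] top 0.034 rect [array([482.8, -27.9]), array([144.,  45.]), np.float64(78.5)]
top blue [280. 113.] 75 med [ 0.813 -0.08   0.079] top 0.083 rect [array([842.1, -76.7]), array([91.6, 36.1]), np.float64(27.7)]
top blue [314. 109.] 109 med [ 0.841 -0.206  0.071] top 0.081 rect [array([ 846.6, -204.1]), array([33.1, 89.4]), np.float64(66.7)]
top blue [180. 194.] 470 med [0.566 0.244 0.034] top 0.038 rect [array([569.6, 245.9]), array([100.1,  79.6]), np.float64(23.1)]
top tall [333. 140.] 328 med [ 0.726 -0.252  0.121] top 0.132 rect [array([ 732.2, -259.6]), array([33.9, 47.4]), np.float64(2.0)]
top tall [ 77. 195.] 3620 med [0.553 0.52  0.188] top 0.199 rect [array([560.6, 557.1]), array([ 85.7, 297.9]), np.float64(90.0)]
top tall [182. 153.] 162 med [0.707 0.236 0.028] top 0.034 rect [array([707.6, 238.5]), array([84.1, 86.6]), np.float64(0.9)]
top tall [419. 188.] 1384 med [ 0.569 -0.537  0.074] top 0.117 rect [array([ 590.1, -574.1]), array([109.2,  91.3]), np.float64(21.0)]
top tall [179. 193.] 925 med [0.57  0.247 0.034] top 0.0
[... 1453 characters left out ...]
rray([40.2, 39.8]), np.float64(21.6)]
side tall [130. 158.] 130 med [0.372 0.363 0.024] top 0.027 rect [array([371.8, 361.8]), array([87.7, 22.9]), np.float64(48.8)]
side tall [238. 229.] 1038 med [ 0.478 -0.035  0.031] top 0.04 rect [array([480.3, -32.6]), array([105.2,  12.3]), np.float64(78.4)]
side tall [379. 227.] 922 med [ 0.72  -0.269  0.098] top 0.131 rect [array([ 731. , -260.3]), array([50.4, 37.3]), np.float64(87.2)]
side tall [307. 270.] 634 med [ 0.526 -0.25   0.062] top 0.114 rect [array([ 533.1, -236.8]), array([44.5, 18.3]), np.float64(61.7)]
side tall [422. 356.] 3130 med [ 0.568 -0.543  0.073] top 0.116 rect [array([ 589.3, -576.7]), array([110.9,  90.8]), np.float64(20.8)]
```

Emit:
servo_tool(rows=[{"delta_pos": [-0.125,-0.125,0],"rotation": [0,0,0.0375],"fingers": 95},{"delta_pos": [-0.25,-0.25,0],"rotation": [0,0,0.075],"fingers": 95},{"delta_pos": [-0.375,-0.375,0],"rotation": [0,0,0.1125],"fingers": 95},{"delta_pos": [-0.5,-0.5,0],"rotation": [0,0,0.15],"fingers": 95},{"delta_pos": [-0.625,-0.625,0],"rotation": [0,0,0.1875],"fingers": 95},{"delta_pos": [-0.75,-0.75,0],"rotation": [0,0,0.225],"fingers": 95},{"delta_pos": [-0.875,-0.875,0],"rotation": [0,0,0.2625],"fingers": 95},{"delta_pos": [-1,-1,0],"rotation": [0,0,0.3],"fingers": 95}])

```text
t: 0.82
ee_pos: [0.2294, 0.482, 0.2145]
eef_rot: [-3.141, -0.0, 2.65]
ft_force: [-0.1, 0.1, 0.4]
opening: 0.0953
gripper_force: 0.0
```

Emit:
servo_tool(rows=[{"delta_pos": [-0.125,-0.0875,0],"rotation": [0,0,0],"fingers": 95},{"delta_pos": [-0.25,-0.175,0],"rotation": [0,0,0],"fingers": 95},{"delta_pos": [-0.375,-0.2625,0],"rotation": [0,0,0],"fingers": 95},{"delta_pos": [-0.5,-0.35,0],"rotation": [0,0,0],"fingers": 95},{"delta_pos": [-0.625,-0.4375,0],"rotation": [0,0,0],"fingers": 95},{"delta_pos": [-0.75,-0.525,0],"rotation": [0,0,0],"fingers": 95},{"delta_pos": [-0.875,-0.6125,0],"rotation": [0,0,0],"fingers": 95},{"delta_pos": [-1,-0.7,0],"rotation": [0,0,0],"fingers": 95}])

```text
t: 1.48
ee_pos: [0.2845, 0.3733, 0.2146]
eef_rot: [-3.141, -0.0, 2.651]
ft_force: [0.4, -0.2, -1.2]
opening: 0.0949
gripper_force: 0.0
```

Emit:
servo_tool(rows=[{"delta_pos": [-0.125,-0.075,0],"rotation": [0,0,0],"fingers": 95},{"delta_pos": [-0.25,-0.15,0],"rotation": [0,0,0],"fingers": 95},{"delta_pos": [-0.375,-0.225,0],"rotation": [0,0,0],"fingers": 95},{"delta_pos": [-0.5,-0.3,0],"rotation": [0,0,0],"fingers": 95},{"delta_pos": [-0.625,-0.375,0],"rotation": [0,0,0],"fingers": 95},{"delta_pos": [-0.75,-0.45,0],"rotation": [0,0,0],"fingers": 95},{"delta_pos": [-0.875,-0.525,0],"rotation": [0,0,0],"fingers": 95},{"delta_pos": [-1,-0.6,0],"rotation": [0,0,0],"fingers": 95}])

```text
t: 2.15
ee_pos: [0.3445, 0.2733, 0.2146]
eef_rot: [-3.142, -0.0, 2.651]
ft_force: [1.0, 0.5, 1.1]
opening: 0.0949
gripper_force: 0.0
```

Emit:
servo_tool(rows=[{"delta_pos": [-0.125,-0.0875,0],"rotation": [0,0,0],"fingers": 95},{"delta_pos": [-0.25,-0.175,0],"rotation": [0,0,0],"fingers": 95},{"delta_pos": [-0.375,-0.2625,0],"rotation": [0,0,0],"fingers": 95},{"delta_pos": [-0.5,-0.35,0],"rotation": [0,0,0],"fingers": 95},{"delta_pos": [-0.625,-0.4375,0],"rotation": [0,0,0],"fingers": 95},{"delta_pos": [-0.75,-0.525,0],"rotation": [0,0,0],"fingers": 95},{"delta_pos": [-0.875,-0.6125,0],"rotation": [0,0,0],"fingers": 95},{"delta_pos": [-1,-0.7,0],"rotation": [0,0,0],"fingers": 95}])

```text
t: 2.82
ee_pos: [0.3997, 0.1644, 0.2146]
eef_rot: [-3.142, -0.0, 2.651]
ft_force: [-0.6, -0.2, -0.2]
opening: 0.0948
gripper_force: 0.0
```

Emit:
servo_tool(rows=[{"delta_pos": [-0.125,-0.125,0],"rotation": [0,0,0],"fingers": 95},{"delta_pos": [-0.25,-0.25,0],"rotation": [0,0,0],"fingers": 95},{"delta_pos": [-0.375,-0.375,0],"rotation": [0,0,0],"fingers": 95},{"delta_pos": [-0.5,-0.5,0],"rotation": [0,0,0],"fingers": 95},{"delta_pos": [-0.625,-0.625,0],"rotation": [0,0,0],"fingers": 95},{"delta_pos": [-0.75,-0.75,0],"rotation": [0,0,0],"fingers": 95},{"delta_pos": [-0.875,-0.875,0],"rotation": [0,0,0],"fingers": 95},{"delta_pos": [-1,-1,0],"rotation": [0,0,0],"fingers": 95}])

```text
t: 3.48
ee_pos: [0.4407, 0.029, 0.2146]
eef_rot: [3.142, -0.0, 2.651]
ft_force: [0.3, 0.2, 0.5]
opening: 0.0949
gripper_force: 0.0
```

```bash
python3 - <<'E'
from h import *
s=bot.state(); print(s["t"],s["ee_pos"],s["eef_rot"])
c=cam("wrist"); im,d=bot.snapshot("wrist"); np.savez("pics/wrist1.npz",im=im,d=d,K=c[0],R=c[1],o=c[2])
print(c[2], [ (ray(c,u,v,0.03)[:2]).round(3).tolist() for u,v in((0,0),(511,0),(256,192),(0,383),(511,383))])
cv2.imwrite("pics/wrist1.png",cv2.resize(im,(800,600))[:,:,::-1])
E
```

```text
3.4833 [0.44073247 0.02895581 0.21457427] [ 3.14151766e+00 -1.38674783e-04  2.65110928e+00]
[0.37062679 0.06645056 0.38477303] [[0.177, -0.106], [0.412, 0.335], [0.468, 0.024], [0.546, -0.417], [0.879, 0.208]]
```

View pics/wrist1.png

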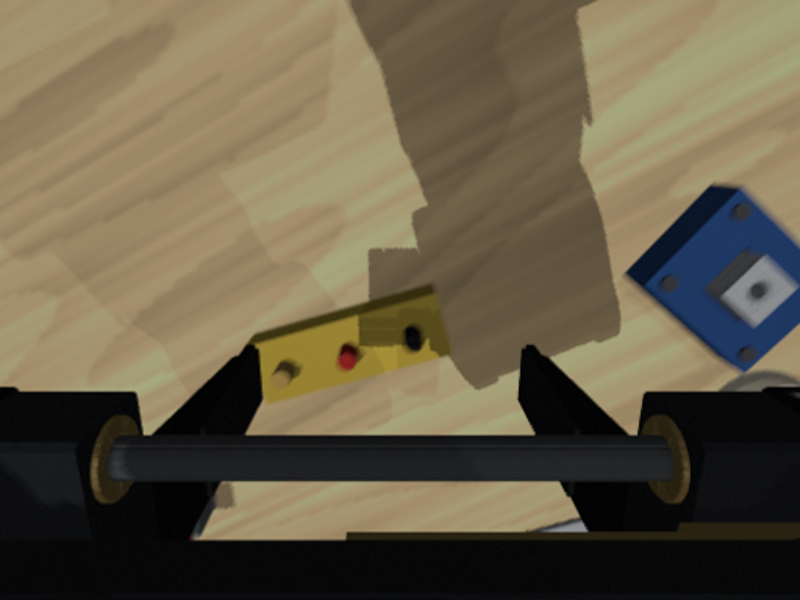

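Emit:
servo_tool(rows=[{"delta_pos": [-0.125,-0.12,0],"rotation": [0,0,0],"fingers": 95},{"delta_pos": [-0.25,-0.24,0],"rotation": [0,0,0],"fingers": 95},{"delta_pos": [-0.375,-0.36,0],"rotation": [0,0,0],"fingers": 95},{"delta_pos": [-0.5,-0.48,0],"rotation": [0,0,0],"fingers": 95},{"delta_pos": [-0.625,-0.6,0],"rotation": [0,0,0],"fingers": 95},{"delta_pos": [-0.75,-0.72,0],"rotation": [0,0,0],"fingers": 95},{"delta_pos": [-0.875,-0.84,0],"rotation": [0,0,0],"fingers": 95},{"delta_pos": [-1,-0.95,0],"rotation": [0,0,0],"fingers": 95}])

```text
t: 4.2
ee_pos: [0.4842, -0.1016, 0.2145]
eef_rot: [3.142, -0.0, 2.651]
ft_force: [-0.4, -0.1, -0.2]
opening: 0.0951
gripper_force: 0.0
```

Emit:
servo_tool(rows=[{"delta_pos": [-0.2,-0.2,0],"rotation": [0,0,0],"fingers": 95},{"delta_pos": [-0.4,-0.4,0],"rotation": [0,0,0],"fingers": 95},{"delta_pos": [-0.6,-0.6,0],"rotation": [0,0,0],"fingers": 95},{"delta_pos": [-0.8,-0.8,0],"rotation": [0,0,0],"fingers": 95},{"delta_pos": [-1,-0.95,0],"rotation": [0,0,0],"fingers": 95},{"delta_pos": [-1,-0.95,0],"rotation": [0,0,0],"fingers": 95},{"delta_pos": [-1,-0.95,0],"rotation": [0,0,0],"fingers": 95},{"delta_pos": [-1,-0.95,0],"rotation": [0,0,0],"fingers": 95}])

```text
t: 4.87
ee_pos: [0.5272, -0.2311, 0.2143]
eef_rot: [3.141, -0.001, 2.651]
ft_force: [-0.1, -0.1, 0.1]
opening: 0.0952
gripper_force: 0.0
```

Emit:
servo_tool(rows=[{"delta_pos": [-0.2,0,0],"rotation": [0,0,0],"fingers": 95},{"delta_pos": [-0.4,0,0],"rotation": [0,0,0],"fingers": 95},{"delta_pos": [-0.6,0,0],"rotation": [0,0,0],"fingers": 95},{"delta_pos": [-0.8,0,0],"rotation": [0,0,0],"fingers": 95},{"delta_pos": [-0.8,0,0],"rotation": [0,0,0],"fingers": 95},{"delta_pos": [-0.8,0,0],"rotation": [0,0,0],"fingers": 95},{"delta_pos": [-0.8,0,0],"rotation": [0,0,0],"fingers": 95},{"delta_pos": [-0.8,0,0],"rotation": [0,0,0],"fingers": 95}])

```text
t: 5.53
ee_pos: [0.5975, -0.2687, 0.2149]
eef_rot: [3.141, -0.0, 2.652]
ft_force: [-0.1, -0.3, -0.8]
opening: 0.0949
gripper_force: 0.0
```

```bash
python3 - <<'E'
from h import *
s=bot.state(); print(s["t"],s["ee_pos"],s["eef_rot"],s["ft_force"])
c=cam("wrist"); im,d=bot.snapshot("wrist"); np.savez("pics/wrist2.npz",im=im,d=d,K=c[0],R=c[1],o=c[2])
cv2.imwrite("pics/wrist2.png",cv2.resize(im,(800,600))[:,:,::-1])
P=cloud(c,d)
q=P[(d>0)&(np.hypot(P[...,0]-.534,P[...,1]+.236)<.06)&(P[...,2]>.1)&(P[...,2]<.125)]
print(len(q),q.mean(0),cv2.minAreaRect((q[:,:2]*1000).astype(np.float32)))
# earlier frame
z=np.load("pics/wrist1.npz"); c1=(z["K"],z["R"],z["o"])
print("brass",ray(c1,286/1.5625,370/1.5625,.052),"bore",ray(c1,758/1.5625,290/1.5625,.048))
E
```

```text
5.5333 [ 0.59748419 -0.26870871  0.21486151] [ 3.14145575e+00 -3.37572607e-04  2.65172250e+00] [-0.10927896 -0.29553315 -0.81467054]
1198 [ 0.53480099 -0.23535851  0.11040785] ((534.7435302734375, -235.15069580078125), (55.94533157348633, 21.517126083374023), 61.984073638916016)
brass [ 0.46974509 -0.07002552  0.052     ] bore [0.57319516 0.24856    0.048     ]
```

View pics/wrist2.png

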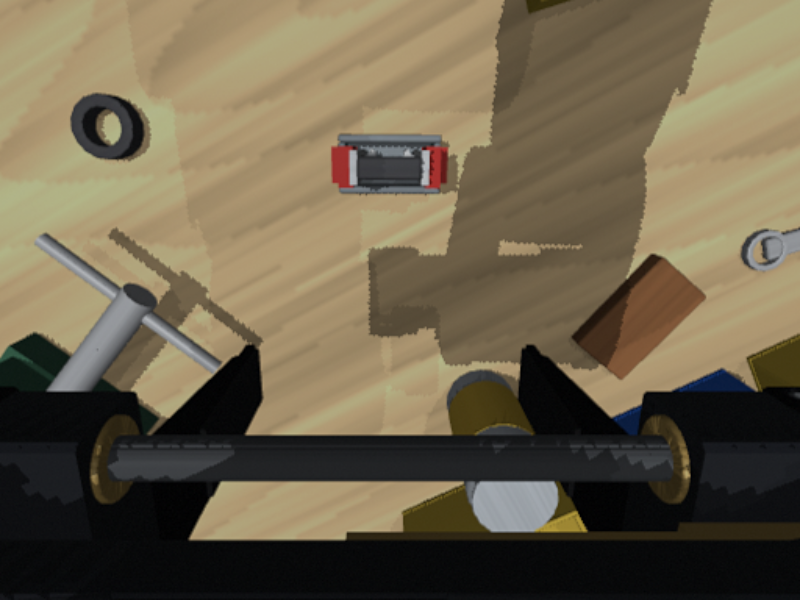

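Emit:
servo_tool(rows=[{"delta_pos": [0.15,0,0],"rotation": [0,0,0],"fingers": 95},{"delta_pos": [0.3,0,0],"rotation": [0,0,0],"fingers": 95},{"delta_pos": [0.45,0,0.1],"rotation": [0,0,0],"fingers": 95},{"delta_pos": [0.6,0,0.2],"rotation": [0,0,0],"fingers": 95},{"delta_pos": [0.71,0,0.3],"rotation": [0,0,0],"fingers": 95},{"delta_pos": [0.71,0,0.4],"rotation": [0,0,0],"fingers": 95},{"delta_pos": [0.71,0,0.5],"rotation": [0,0,0],"fingers": 95},{"delta_pos": [0.71,0,0.5],"rotation": [0,0,0],"fingers": 95}])

```text
t: 6.25
ee_pos: [0.5353, -0.2361, 0.1629]
eef_rot: [3.141, -0.002, 2.651]
ft_force: [0.1, -0.2, 0.0]
opening: 0.0948
gripper_force: 0.0
```

Emit:
servo_tool(rows=[{"delta_pos": [0,0,0.15],"rotation": [0,0,0],"fingers": 95},{"delta_pos": [0,0,0.3],"rotation": [0,0,0],"fingers": 95},{"delta_pos": [0,0,0.45],"rotation": [0,0,0],"fingers": 95},{"delta_pos": [0,0,0.6],"rotation": [0,0,0],"fingers": 95},{"delta_pos": [0,0,0.75],"rotation": [0,0,0],"fingers": 95},{"delta_pos": [0,0,0.9],"rotation": [0,0,0],"fingers": 95},{"delta_pos": [0,0,0.97],"rotation": [0,0,0],"fingers": 95},{"delta_pos": [0,0,0.97],"rotation": [0,0,0],"fingers": 80}])

```text
t: 6.92
ee_pos: [0.5354, -0.2362, 0.0662]
eef_rot: [3.141, -0.002, 2.651]
ft_force: [-0.5, 0.4, -0.2]
opening: 0.0917
gripper_force: 0.0
```

Emit:
servo_tool(rows=[{"delta_pos": [0,0,0],"rotation": [0,0,0],"fingers": 75},{"delta_pos": [0,0,0],"rotation": [0,0,0],"fingers": 70},{"delta_pos": [0,0,0],"rotation": [0,0,0],"fingers": 65},{"delta_pos": [0,0,0],"rotation": [0,0,0],"fingers": 60},{"delta_pos": [0,0,0],"rotation": [0,0,0],"fingers": 57},{"delta_pos": [0,0,0],"rotation": [0,0,0],"fingers": 54},{"delta_pos": [0,0,0],"rotation": [0,0,0],"fingers": 51},{"delta_pos": [0,0,0],"rotation": [0,0,0],"fingers": 51}])

```text
t: 7.58
ee_pos: [0.5357, -0.2363, 0.0678]
eef_rot: [3.141, 0.0, 2.651]
ft_force: [-0.3, 1.2, 2.4]
opening: 0.0517
gripper_force: 5.1
```

Emit:
servo_tool(rows=[{"delta_pos": [0,0,-0.04],"rotation": [0,0,0],"fingers": 51},{"delta_pos": [0,0,-0.12],"rotation": [0,0,0],"fingers": 51},{"delta_pos": [0,0,-0.25],"rotation": [0,0,0],"fingers": 51},{"delta_pos": [0,0,-0.4],"rotation": [0,0,0],"fingers": 51},{"delta_pos": [0,0,-0.55],"rotation": [0,0,0],"fingers": 51},{"delta_pos": [0,0,-0.7],"rotation": [0,0,0],"fingers": 51},{"delta_pos": [0,0,-0.85],"rotation": [0,0,0],"fingers": 51},{"delta_pos": [0,0,-0.95],"rotation": [0,0,0],"fingers": 51}])

```text
t: 8.25
ee_pos: [0.5357, -0.2363, 0.1646]
eef_rot: [3.142, 0.002, 2.651]
ft_force: [0.8, -0.7, -1.3]
opening: 0.0512
gripper_force: 4.4
```

```bash
python3 - <<'E'
from h import *
s=bot.state(); print(s["t"],s["ee_pos"],s["eef_rot"],s["ft_force"],s["opening"],s["gripper_force"])
im,d=bot.snapshot("side"); c=cam("side"); np.savez("pics/side3.npz",im=im,d=d,K=c[0],R=c[1],o=c[2])
cv2.imwrite("pics/side3.png",cv2.resize(im[130:330,180:446],(800,600))[:,:,::-1])
E
```

```text
8.25 [ 0.53573914 -0.23632199  0.16458708] [3.14155629e+00 1.53891530e-03 2.65119805e+00] [ 0.78470095 -0.6783332  -1.31514652] 0.051224168249469536 4.369845762848854
```

View pics/side3.png

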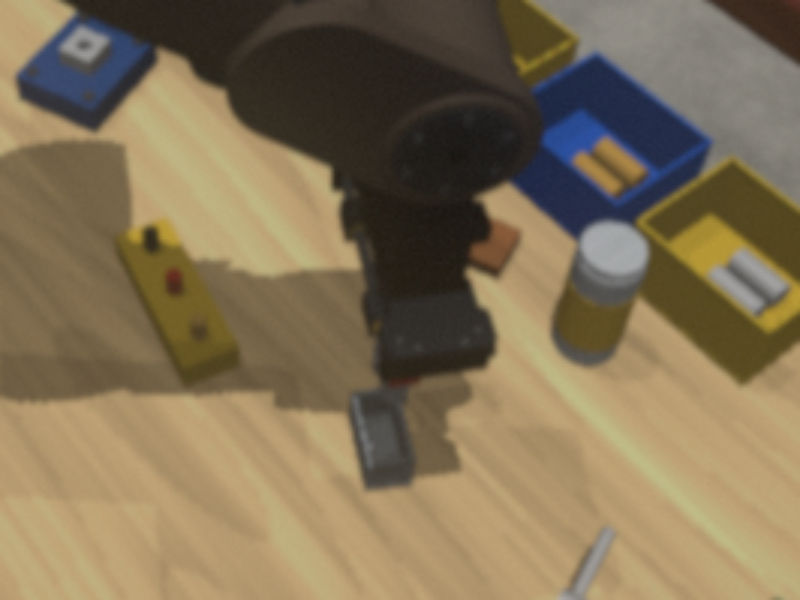

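Emit:
servo_tool(rows=[{"delta_pos": [0.05,0.1,0],"rotation": [0,0,0],"fingers": 51},{"delta_pos": [0.15,0.25,0],"rotation": [0,0,0],"fingers": 51},{"delta_pos": [0.25,0.4,0],"rotation": [0,0,0],"fingers": 51},{"delta_pos": [0.35,0.55,0],"rotation": [0,0,0],"fingers": 51},{"delta_pos": [0.45,0.7,0],"rotation": [0,0,0],"fingers": 51},{"delta_pos": [0.55,0.85,0],"rotation": [0,0,0],"fingers": 51},{"delta_pos": [0.6,0.95,0],"rotation": [0,0,0],"fingers": 51},{"delta_pos": [0.6,1,0],"rotation": [0,0,0],"fingers": 51}])

```text
t: 8.97
ee_pos: [0.5291, -0.1178, 0.1621]
eef_rot: [3.142, -0.002, 2.652]
ft_force: [-0.1, 0.1, -0.9]
opening: 0.0508
gripper_force: 4.4
```

```bash
python3 - <<'E'
from h import *
s=bot.state(); print(s["t"],s["ee_pos"],s["eef_rot"],s["ft_force"])
c=cam("wrist"); im,d=bot.snapshot("wrist"); np.savez("pics/wrist4.npz",im=im,d=d,K=c[0],R=c[1],o=c[2])
cv2.imwrite("pics/wrist4.png",cv2.resize(im,(800,600))[:,:,::-1])
for n in("wrist1","wrist4"):
    z=np.load(f"pics/{n}.npz"); P=cloud((z["K"],z["R"],z["o"]),z["d"]); d=z["d"]
    q=P[(d>0)&(np.hypot(P[...,0]-.483,P[...,1]+.028)<.1)&(abs(P[...,2]-.03)<.004)]
    print(n,len(q),cv2.minAreaRect((q[:,:2]*1000).astype(np.float32)),np.median(q[:,2]))
    m=(d>0)&(np.hypot(P[...,0]-.483,P[...,1]+.028)<.1)&(abs(P[...,2]-.052)<.005)
    k,l,st,ce=cv2.connectedComponentsWithStats(m.astype(np.uint8))
    for i in range(1,k):
        if st[i,4]>20:
            q=P[l==i]; print(ce[i].round(1),st[i,4],q.mean(0).round(4), cv2.minEnclosingCircle((q[:,:2]*1000).astype(np.float32)), z["im"][l==i].mean(0))
E
```

```text
8.9667 [ 0.52910128 -0.11779142  0.16205217] [ 3.14157267e+00 -1.60633975e-03  2.65247703e+00] [-0.06055857  0.05620274 -0.91428364]
wrist1 4488 ((483.1827697753906, -26.48412322998047), (150.246337890625, 51.1328125), 78.45640563964844) 0.0299481505899038
[266.1 216.9] 133 [0.4925 0.0229 0.0516] ((492.9476318359375, 22.77178382873535), 7.1260175704956055) [27.48120301 24.52631579 13.65413534]
[223.1 228.7] 126 [ 0.4825 -0.0257  0.0516] ((483.0874938964844, -26.260574340820312), 6.99678897857666) [102.01587302  29.35714286  22.92857143]
[181.2 240.4] 130 [ 0.4727 -0.0744  0.0514] ((473.6833190917969, -75.04165649414062), 7.396770477294922) [110.48461538  88.91538462  46.27692308]
wrist4 8876 ((483.2651062011719, -26.450912475585938), (150.31124877929688, 50.082401275634766), 78.42401885986328) 0.030093291118253346
[378.   73.5] 264 [0.4928 0.0215 0.0517] ((493.04656982421875, 22.04970359802246), 7.1144280433654785) [20.08333333 19.29924242 16.18181818]
[319.   91.5] 241 [ 0.483  -0.0271  0.0518] ((483.1607360839844, -26.765010833740234), 7.0117902755737305) [103.93775934  32.34024896  27.53941909]
[261.8 108.8] 217 [ 0.4731 -0.0756  0.0519] ((473.09130859375, -75.44092559814453), 6.919771671295166) [193.77419355 173.32718894  93.15207373]
```

View pics/wrist4.png

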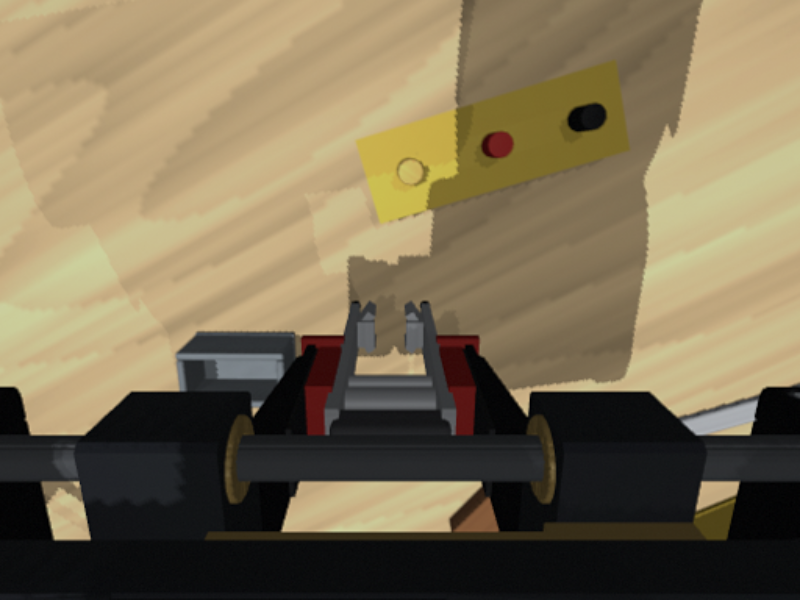

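```bash
python3 - <<'E'
from h import *
z=np.load("pics/wrist4.npz"); d=z["d"]; P=cloud((z["K"],z["R"],z["o"]),d)
e=np.array([.52910128,-.11779142,.16205217]); Rt=R.from_euler('xyz',[3.14157267,-.001606,2.652477]).as_matrix()
Q=(P-e)@Rt
for lo,hi in((.035,.045),(.045,.05),(.05,.055),(.055,.06),(.06,.066)):
    m=(d>0)&(abs(Q[...,0])<.04)&(abs(Q[...,1])<.035)&(Q[...,2]>lo)&(Q[...,2]<hi)
    if m.sum():
        q=Q[m]; print(lo,m.sum(),"x",(np.percentile(q[:,0],[2,50,98])*1e3).round(1),"y",(np.sort(q[:,1])[[0,3,-4,-1]]*1e3).round(1),"inner y", (q[q[:,1]<0,1].max()*1e3).round(1),(q[q[:,1]>0,1].min()*1e3).round(1), "zmax",q[:,2].max())
c=np.array([.4732,-.0755]); dW=np.append(c-e[:2],0); print("to pin",dW@Rt*10, Rt.T@dW*10)
E
```

```text
0.035 574 x [-7.5  3.3 10.3] y [-18.  -17.4  18.4  19. ] inner y -6.2 7.3 zmax 0.04497561181506574
0.045 72 x [-6.6  9.8 10.7] y [-17.5 -16.6  17.2  18.6] inner y -6.2 7.4 zmax 0.049944396200745526
0.05 75 x [-6.5  9.7 10.7] y [-18.  -16.6  18.2  19. ] inner y -6.3 7.4 zmax 0.05499309033059065
0.055 84 x [-6.2  9.8 11. ] y [-17.6 -16.9  17.9  18.7] inner y -6.4 7.5 zmax 0.0599469034517174
0.06 21 x [-6.4  9.6 10.8] y [-17.  -10.3  16.   18.9] inner y -6.5 7.7 zmax 0.062261964991699614
to pin [0.69217123 0.11067734 0.00111384] [0.69217123 0.11067734 0.00111384]
```

Emit:
servo_tool(rows=[{"delta_pos": [0.1,0.02,0],"rotation": [0,0,0],"fingers": 51},{"delta_pos": [0.25,0.04,0],"rotation": [0,0,0],"fingers": 51},{"delta_pos": [0.4,0.06,0],"rotation": [0,0,0],"fingers": 51},{"delta_pos": [0.55,0.08,0],"rotation": [0,0,0],"fingers": 51},{"delta_pos": [0.65,0.1,0],"rotation": [0,0,0],"fingers": 51},{"delta_pos": [0.68,0.106,0],"rotation": [0,0,0],"fingers": 51},{"delta_pos": [0.68,0.106,0.1],"rotation": [0,0,0],"fingers": 51},{"delta_pos": [0.68,0.106,0.2],"rotation": [0,0,0],"fingers": 51}])

```text
t: 9.68
ee_pos: [0.4752, -0.0787, 0.1429]
eef_rot: [3.141, 0.002, 2.651]
ft_force: [0.0, -0.2, -0.6]
opening: 0.0508
gripper_force: 4.4
```

```bash
cat > tgt.py <<'E'
import sys; from h import *
x,y,tz=map(float,sys.argv[1:4])   # wanted tips position
s=bot.state(); e=s["ee_pos"]; Rt=R.from_euler('xyz',s["eef_rot"]).as_matrix()
print(s["t"],e.round(4),s["ft_force"].round(1),s["opening"],"yaw",s["eef_rot"])
print("delta units",(Rt.T@(np.array([x,y,tz])-(e+Rt@[.001,.0005,.0627]))*10).round(3))
E
python3 tgt.py .4732 -.0755 .034
```

```text
9.6833 [ 0.4752 -0.0787  0.1429] [ 0.  -0.2 -0.6] 0.050801066233365035 yaw [3.14118881e+00 1.96730652e-03 2.65102000e+00]
delta units [0.025 0.014 0.462]
```

Emit:
servo_tool(rows=[{"delta_pos": [0,0,0],"rotation": [0,0,0],"fingers": 51},{"delta_pos": [0,0,0],"rotation": [0,0,0],"fingers": 51},{"delta_pos": [0,0,0],"rotation": [0,0,0],"fingers": 51},{"delta_pos": [0,0,0],"rotation": [0,0,0],"fingers": 51},{"delta_pos": [0,0,0],"rotation": [0,0,0],"fingers": 51},{"delta_pos": [0,0,0],"rotation": [0,0,0],"fingers": 51},{"delta_pos": [0,0,0],"rotation": [0,0,0],"fingers": 51},{"delta_pos": [0,0,0],"rotation": [0,0,0],"fingers": 51}])

```text
t: 10.35
ee_pos: [0.4747, -0.0784, 0.1427]
eef_rot: [3.141, 0.0, 2.651]
ft_force: [-0.1, 0.4, -1.4]
opening: 0.0509
gripper_force: 4.4
```

```bash
python3 tgt.py .4732 -.0755 .034;python3 - <<'E'
from h import *
s=bot.state(); c=cam("wrist"); im,d=bot.snapshot("wrist"); np.savez("pics/wrist5.npz",im=im,d=d,K=c[0],R=c[1],o=c[2])
Rt=R.from_euler('xyz',s["eef_rot"]).as_matrix(); Q=(cloud(c,d)-s["ee_pos"])@Rt
for lo,hi in((.045,.052),(.052,.059),(.059,.066)):
    m=(d>0)&(abs(Q[...,0])<.02)&(abs(Q[...,1])<.025)&(Q[...,2]>lo)&(Q[...,2]<hi)
    q=Q[m]; print(lo,m.sum(),"x",(np.percentile(q[:,0],[2,50,98])*1e3).round(1),"y",(np.percentile(q[:,1],[2,98])*1e3).round(1),"zmax",q[:,2].max())
E
```

```text
10.35 [ 0.4747 -0.0784  0.1427] [-0.1  0.4 -1.4] 0.05088987784910806 yaw [3.14145474e+00 2.05718380e-04 2.65120894e+00]
delta units [0.017 0.013 0.46 ]
0.045 109 x [-6.5  9.7 10.9] y [-17.3  18. ] zmax 0.05197552914800721
0.052 100 x [-6.3  9.7 11. ] y [-17.3  18.7] zmax 0.05898991853871982
0.059 48 x [-6.   9.6 11.1] y [-17.  18.] zmax 0.061764230225528835
```

Emit:
servo_tool(rows=[{"delta_pos": [0.017,0.013,0.05],"rotation": [0,0,0],"fingers": 51},{"delta_pos": [0.017,0.013,0.12],"rotation": [0,0,0],"fingers": 51},{"delta_pos": [0.017,0.013,0.19],"rotation": [0,0,0],"fingers": 51},{"delta_pos": [0.017,0.013,0.26],"rotation": [0,0,0],"fingers": 51},{"delta_pos": [0.017,0.013,0.33],"rotation": [0,0,0],"fingers": 51},{"delta_pos": [0.017,0.013,0.4],"rotation": [0,0,0],"fingers": 51},{"delta_pos": [0.017,0.013,0.44],"rotation": [0,0,0],"fingers": 51},{"delta_pos": [0.017,0.013,0.455],"rotation": [0,0,0],"fingers": 51}])

```text
t: 11.07
ee_pos: [0.4735, -0.0764, 0.0962]
eef_rot: [-3.141, -0.001, 2.651]
ft_force: [-0.8, 0.8, -1.0]
opening: 0.0515
gripper_force: 4.4
```

Emit:
servo_tool(rows=[{"delta_pos": [0,0,0],"rotation": [0,0,0],"fingers": 51},{"delta_pos": [0,0,0],"rotation": [0,0,0],"fingers": 51},{"delta_pos": [0,0,0],"rotation": [0,0,0],"fingers": 49},{"delta_pos": [0,0,0],"rotation": [0,0,0],"fingers": 47},{"delta_pos": [0,0,0],"rotation": [0,0,0],"fingers": 45},{"delta_pos": [0,0,0],"rotation": [0,0,0],"fingers": 43},{"delta_pos": [0,0,0],"rotation": [0,0,0],"fingers": 40},{"delta_pos": [0,0,0],"rotation": [0,0,0],"fingers": 40}])

```text
t: 11.73
ee_pos: [0.4739, -0.0765, 0.0973]
eef_rot: [3.141, 0.0, 2.651]
ft_force: [-0.6, 0.8, 0.1]
opening: 0.0429
gripper_force: 30.0
```

Emit:
servo_tool(rows=[{"delta_pos": [0,0,-0.05],"rotation": [0,0,0],"fingers": 40},{"delta_pos": [0,0,-0.1],"rotation": [0,0,0],"fingers": 40},{"delta_pos": [0,0,-0.2],"rotation": [0,0,0],"fingers": 40},{"delta_pos": [0,0,-0.32],"rotation": [0,0,0],"fingers": 40},{"delta_pos": [0,0,-0.44],"rotation": [0,0,0],"fingers": 40},{"delta_pos": [0,0,-0.56],"rotation": [0,0,0],"fingers": 40},{"delta_pos": [0,0,-0.68],"rotation": [0,0,0],"fingers": 40},{"delta_pos": [0,0,-0.8],"rotation": [0,0,0],"fingers": 40}])

```text
t: 12.4
ee_pos: [0.4737, -0.0764, 0.1782]
eef_rot: [3.141, 0.0, 2.651]
ft_force: [-0.3, -0.6, -1.0]
opening: 0.0433
gripper_force: 30.0
```

```bash
python3 - <<'E'
from h import *
s=bot.state(); print(s["t"],s["ee_pos"],s["ft_force"],s["opening"],s["gripper_force"])
c=cam("wrist"); im,d=bot.snapshot("wrist"); np.savez("pics/wrist6.npz",im=im,d=d,K=c[0],R=c[1],o=c[2])
cv2.imwrite("pics/wrist6.png",cv2.resize(im[100:340,90:410],(800,600))[:,:,::-1])
for n in("wrist1","wrist6"):
    z=np.load(f"pics/{n}.npz"); P=cloud((z["K"],z["R"],z["o"]),z["d"]); d=z["d"]; near=np.hypot(P[...,0]-.57,P[...,1]-.247)
    q=P[(d>0)&(near<.08)&(abs(P[...,2]-.034)<.004)]
    if len(q): print(n,"jig",len(q),cv2.minAreaRect((q[:,:2]*1000).astype(np.float32)))
    q=P[(d>0)&(near<.04)&(P[...,2]>.042)&(P[...,2]<.056)]
    if len(q): print(n,"sleeve",len(q),np.median(q[:,2]),cv2.minAreaRect((q[:,:2]*1000).astype(np.float32)))
for n in("top","side"):
    z=np.load(f"pics/{n}0.npz"); P=cloud((z["K"],z["R"],z["o"]),z["d"]); near=np.hypot(P[...,0]-.57,P[...,1]-.247)
    q=P[(near<.04)&(P[...,2]>.043)&(P[...,2]<.056)]; print(n,len(q),np.median(q,0),cv2.minAreaRect((q[:,:2]*1000).astype(np.float32)))
E
```

```text
12.4 [ 0.47371858 -0.07636318  0.17820553] [-0.29785852 -0.62965934 -1.00306512] 0.04334873463969115 29.99866157770157
wrist1 jig 5540 ((571.1947631835938, 249.716064453125), (111.82807922363281, 90.52345275878906), 22.615005493164062)
wrist1 sleeve 1297 0.05124763127481563 ((570.94677734375, 249.3540496826172), (38.270835876464844, 36.450340270996094), 22.282136917114258)
top 113 [0.57041046 0.24717287 0.05020596] ((567.0289306640625, 240.37246704101562), (50.498779296875, 47.60747146606445), 21.210582733154297)
side 145 [0.56925259 0.24520818 0.05104138] ((569.173583984375, 248.76800537109375), (39.90557861328125, 40.208438873291016), 20.84908676147461)
```

View pics/wrist6.png

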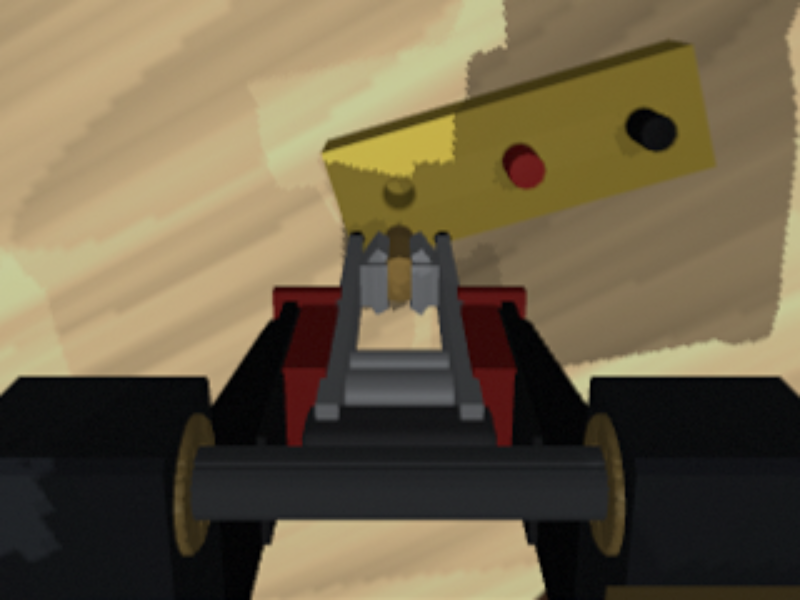

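Emit:
servo_tool(rows=[{"delta_pos": [0,0.08,0],"rotation": [0,0,0],"fingers": 40},{"delta_pos": [0,0.2,0],"rotation": [0,0,0],"fingers": 40},{"delta_pos": [0,0.33,0],"rotation": [0,0,0],"fingers": 40},{"delta_pos": [0,0.46,0],"rotation": [0,0,0],"fingers": 40},{"delta_pos": [0,0.6,0],"rotation": [0,0,0],"fingers": 40},{"delta_pos": [0,0.73,0],"rotation": [0,0,0],"fingers": 40},{"delta_pos": [0,0.86,0],"rotation": [0,0,0],"fingers": 40},{"delta_pos": [0,1,0],"rotation": [0,0,0],"fingers": 40}])

```text
t: 13.12
ee_pos: [0.5213, 0.0132, 0.1766]
eef_rot: [-3.141, -0.001, 2.651]
ft_force: [-0.9, -0.4, -1.2]
opening: 0.0431
gripper_force: 30.0
```

Emit:
servo_tool(rows=[{"delta_pos": [0,0.12,0],"rotation": [0,0,0],"fingers": 40},{"delta_pos": [0,0.25,0],"rotation": [0,0,0],"fingers": 40},{"delta_pos": [0,0.37,0],"rotation": [0,0,0],"fingers": 40},{"delta_pos": [0,0.5,0],"rotation": [0,0,0],"fingers": 40},{"delta_pos": [0,0.62,0],"rotation": [0,0,0],"fingers": 40},{"delta_pos": [0,0.75,0],"rotation": [0,0,0],"fingers": 40},{"delta_pos": [0,0.87,0],"rotation": [0,0,0],"fingers": 40},{"delta_pos": [0,1,0],"rotation": [0,0,0],"fingers": 40}])

```text
t: 13.78
ee_pos: [0.5685, 0.101, 0.1771]
eef_rot: [3.142, -0.0, 2.651]
ft_force: [-0.5, -0.2, -0.8]
opening: 0.0427
gripper_force: 30.0
```

Emit:
servo_tool(rows=[{"delta_pos": [0,0.12,0],"rotation": [0,0,0],"fingers": 40},{"delta_pos": [0,0.25,0],"rotation": [0,0,0],"fingers": 40},{"delta_pos": [0,0.37,0],"rotation": [0,0,0],"fingers": 40},{"delta_pos": [0,0.5,0],"rotation": [0,0,0],"fingers": 40},{"delta_pos": [0,0.62,0],"rotation": [0,0,0],"fingers": 40},{"delta_pos": [0,0.75,0],"rotation": [0,0,0],"fingers": 40},{"delta_pos": [0,0.87,0],"rotation": [0,0,0],"fingers": 40},{"delta_pos": [0,1,0],"rotation": [0,0,0],"fingers": 40}])

```text
t: 14.45
ee_pos: [0.6156, 0.1893, 0.1771]
eef_rot: [-3.142, -0.0, 2.651]
ft_force: [-0.3, -0.0, -1.5]
opening: 0.0432
gripper_force: 30.0
```

Emit:
servo_tool(rows=[{"delta_pos": [0.02,0.12,0],"rotation": [0,0,0],"fingers": 40},{"delta_pos": [0.04,0.22,0],"rotation": [0,0,0],"fingers": 40},{"delta_pos": [0.06,0.3,0],"rotation": [0,0,0],"fingers": 40},{"delta_pos": [0.08,0.33,0],"rotation": [0,0,0],"fingers": 40},{"delta_pos": [0.08,0.33,0],"rotation": [0,0,0],"fingers": 40},{"delta_pos": [0.08,0.33,0],"rotation": [0,0,0],"fingers": 40},{"delta_pos": [0.08,0.33,0],"rotation": [0,0,0],"fingers": 40},{"delta_pos": [0.08,0.33,0],"rotation": [0,0,0],"fingers": 40}])

```text
t: 15.12
ee_pos: [0.6236, 0.2206, 0.1773]
eef_rot: [3.142, 0.0, 2.651]
ft_force: [0.2, -0.4, -1.2]
opening: 0.043
gripper_force: 30.0
```

```bash
python3 - <<'E'
from h import *
s=bot.state(); print(s["t"],s["ee_pos"],s["eef_rot"],s["ft_force"],s["opening"],s["gripper_force"])
c=cam("wrist"); im,d=bot.snapshot("wrist"); np.savez("pics/wrist7.npz",im=im,d=d,K=c[0],R=c[1],o=c[2])
cv2.imwrite("pics/wrist7.png",cv2.resize(im[40:280,90:410],(800,600))[:,:,::-1])
P=cloud(c,d); near=np.hypot(P[...,0]-.57,P[...,1]-.247)
for a,b in((.030,.038),(.047,.055)):
    q=P[(d>0)&(near<(.08 if a<.04 else .035))&(P[...,2]>a)&(P[...,2]<b)]; print(len(q),np.median(q[:,2]),cv2.minAreaRect((q[:,:2]*1000).astype(np.float32)))
Rt=R.from_euler('xyz',s["eef_rot"]).as_matrix(); Q=(P-s["ee_pos"])@Rt
# pin held: shank points below tips
for lo,hi in((.05,.06),(.065,.07),(.07,.075),(.075,.08),(.08,.084),(.084,.088)):
    m=(d>0)&(abs(Q[...,0])<.02)&(abs(Q[...,1])<(.012))&(Q[...,2]>lo)&(Q[...,2]<hi)
    q=Q[m]
    if len(q): print(lo,len(q),"x",(np.percentile(q[:,0],[2,98])*1e3).round(1),"y",(np.percentile(q[:,1],[2,98])*1e3).round(1),"zmax",q[:,2].max())
# bore
m=(near<.012)&(d>0); q=P[m&(P[...,2]<.044)]; print("bore",len(q),q.mean(0) if len(q) else "")
E
```

```text
15.1167 [0.62356397 0.22061735 0.17728593] [3.14150978e+00 7.73732387e-05 2.65066262e+00] [ 0.20093377 -0.37133023 -1.24254593] 0.043018047024431995 29.99868392944336
9461 0.034081760228139024 ((571.52734375, 249.33290100097656), (110.338134765625, 90.30821228027344), 22.73057746887207)
1481 0.05128768320624588 ((571.5508422851562, 249.3611297607422), (35.97011947631836, 36.013458251953125), 22.964252471923828)
0.05 138 x [ 4.7 11. ] y [-11.6  11.4] zmax 0.059931188709015745
0.065 4 x [6.9 7.4] y [-2.1  2.4] zmax 0.06685165555258075
0.07 5 x [4.9 6.3] y [-2.1  3.2] zmax 0.07499355453825161
0.075 17 x [4.2 6. ] y [-2.8  4. ] zmax 0.07975703351649326
0.08 12 x [4.2 5.9] y [-2.9  4.1] zmax 0.08370672483029555
0.084 3 x [2.9 5.2] y [-3.8  2.5] zmax 0.08502912679466627
bore 142 [0.57296666 0.24867428 0.01999608]
```

View pics/wrist7.png

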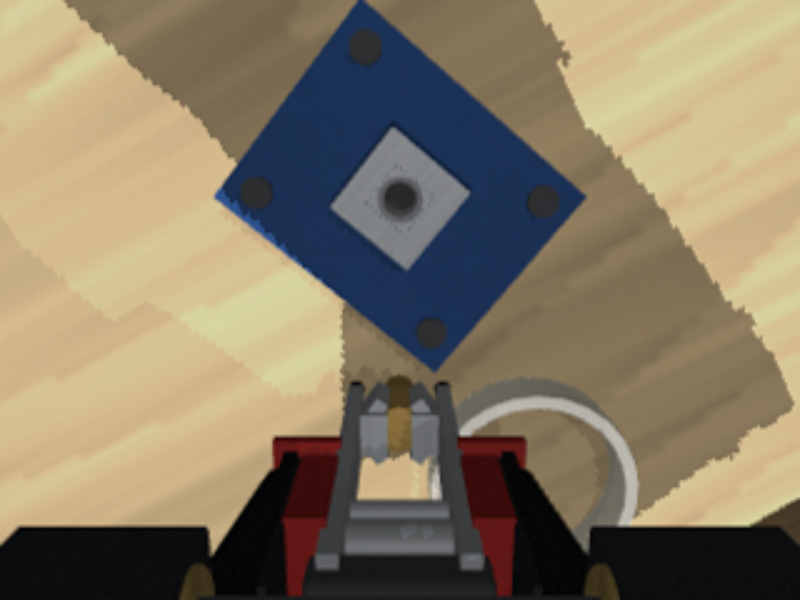

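Emit:
servo_tool(rows=[{"delta_pos": [0.1,0.002,0],"rotation": [0,0,0],"fingers": 40},{"delta_pos": [0.25,0.002,0],"rotation": [0,0,0],"fingers": 40},{"delta_pos": [0.4,0.002,0],"rotation": [0,0,0],"fingers": 40},{"delta_pos": [0.52,0.002,0.1],"rotation": [0,0,0],"fingers": 40},{"delta_pos": [0.587,0.002,0.2],"rotation": [0,0,0],"fingers": 40},{"delta_pos": [0.587,0.002,0.3],"rotation": [0,0,0],"fingers": 40},{"delta_pos": [0.587,0.002,0.3],"rotation": [0,0,0],"fingers": 40},{"delta_pos": [0.587,0.002,0.3],"rotation": [0,0,0],"fingers": 40}])

```text
t: 15.83
ee_pos: [0.572, 0.2488, 0.1468]
eef_rot: [-3.141, -0.0, 2.651]
ft_force: [0.1, -0.1, -1.0]
opening: 0.043
gripper_force: 30.0
```

```bash
python3 - <<'E'
from h import *
s=bot.state(); print(s["t"],s["ee_pos"],s["eef_rot"],s["ft_force"],s["opening"],s["gripper_force"])
Rt=R.from_euler('xyz',s["eef_rot"]).as_matrix()
print("pin minus sleeve in tool mm",(Rt.T@(s["ee_pos"]+Rt@[.0008,.0006,.085]-[.5715,.2494,.0513]))*1e3)
c=cam("wrist"); im,d=bot.snapshot("wrist"); P=cloud(c,d); Q=(P-s["ee_pos"])@Rt
near=np.hypot(P[...,0]-.57,P[...,1]-.247)
q=P[(d>0)&(near<.08)&(abs(P[...,2]-.034)<.004)]; print(len(q),cv2.minAreaRect((q[:,:2]*1000).astype(np.float32)))
for lo,hi in((.045,.06),(.063,.07),(.07,.075),(.075,.08),(.08,.086)):
    m=(d>0)&(Q[...,0]>.001)&(Q[...,0]<.02)&(abs(Q[...,1])<(.0085))&(Q[...,2]>lo)&(Q[...,2]<hi)
    q=Q[m]
    if len(q): print(lo,len(q),"x",(np.percentile(q[:,0],[50,98])*1e3).round(1),"y",(np.percentile(q[:,1],[2,98])*1e3).round(1),"zmax",q[:,2].max())
cv2.imwrite("pics/wrist8.png",cv2.resize(im[100:280,140:380],(800,600))[:,:,::-1])
E
```

```text
15.8333 [0.57195194 0.24877609 0.14684273] [-3.14113502e+00 -4.64906244e-04  2.65109927e+00] [ 0.12857865 -0.08998688 -0.95241516] 0.04302577720182888 29.999113082885742
pin minus sleeve in tool mm [  0.15186291   0.21881211 -10.54287941]
7951 ((571.6318359375, 249.20404052734375), (110.0108413696289, 90.59016418457031), 22.705102920532227)
0.045 196 x [ 7.8 11. ] y [-7.8  8. ] zmax 0.05985135447332156
0.063 9 x [7.7 7.8] y [-2.   3.1] zmax 0.06652205398781684
0.07 6 x [5.6 5.9] y [-2.   3.2] zmax 0.07495313648585183
0.075 17 x [5.3 6. ] y [-2.8  4. ] zmax 0.0798298406259251
0.08 13 x [5.3 5.9] y [-3.7  4.1] zmax 0.08441918007634877
```

View pics/wrist8.png

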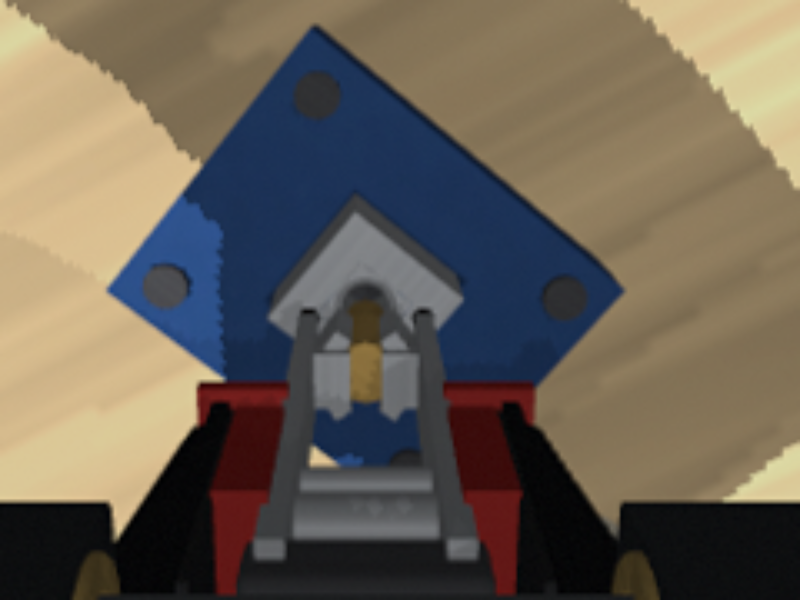

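Emit:
servo_tool(rows=[{"delta_pos": [-0.001,-0.002,0.03],"rotation": [0,0,0],"fingers": 40},{"delta_pos": [-0.001,-0.002,0.06],"rotation": [0,0,0],"fingers": 40},{"delta_pos": [-0.001,-0.002,0.09],"rotation": [0,0,0],"fingers": 40},{"delta_pos": [-0.001,-0.002,0.11],"rotation": [0,0,0],"fingers": 40},{"delta_pos": [-0.001,-0.002,0.13],"rotation": [0,0,0],"fingers": 40},{"delta_pos": [-0.001,-0.002,0.14],"rotation": [0,0,0],"fingers": 40},{"delta_pos": [-0.001,-0.002,0.14],"rotation": [0,0,0],"fingers": 40},{"delta_pos": [-0.001,-0.002,0.14],"rotation": [0,0,0],"fingers": 40}])

```text
t: 16.55
ee_pos: [0.5719, 0.2487, 0.1331]
eef_rot: [3.141, 0.0, 2.651]
ft_force: [0.0, 0.8, -1.0]
opening: 0.0431
gripper_force: 30.0
```

Emit:
servo_tool(rows=[{"delta_pos": [0,0,0.02],"rotation": [0,0,0],"fingers": 40},{"delta_pos": [0,0,0.04],"rotation": [0,0,0],"fingers": 40},{"delta_pos": [0,0,0.06],"rotation": [0,0,0],"fingers": 40},{"delta_pos": [0,0,0.08],"rotation": [0,0,0],"fingers": 40},{"delta_pos": [0,0,0.1],"rotation": [0,0,0],"fingers": 40},{"delta_pos": [0,0,0.12],"rotation": [0,0,0],"fingers": 40},{"delta_pos": [0,0,0.13],"rotation": [0,0,0],"fingers": 40},{"delta_pos": [0,0,0.13],"rotation": [0,0,0],"fingers": 40}])

```text
t: 17.22
ee_pos: [0.5718, 0.2487, 0.1198]
eef_rot: [-3.141, -0.0, 2.651]
ft_force: [-0.0, 0.2, -1.4]
opening: 0.0434
gripper_force: 30.0
```

Emit:
servo_tool(rows=[{"delta_pos": [0,0,0.005],"rotation": [0,0,0],"fingers": 40},{"delta_pos": [0,0,0.01],"rotation": [0,0,0],"fingers": 40},{"delta_pos": [0,0,0.015],"rotation": [0,0,0],"fingers": 40},{"delta_pos": [0,0,0.02],"rotation": [0,0,0],"fingers": 40},{"delta_pos": [0,0,0.025],"rotation": [0,0,0],"fingers": 40},{"delta_pos": [0,0,0.03],"rotation": [0,0,0],"fingers": 40},{"delta_pos": [0,0,0.035],"rotation": [0,0,0],"fingers": 40},{"delta_pos": [0,0,0.04],"rotation": [0,0,0],"fingers": 40}])

```text
t: 17.88
ee_pos: [0.572, 0.2487, 0.1163]
eef_rot: [3.141, 0.0, 2.651]
ft_force: [-1.2, -0.3, 3.1]
opening: 0.0432
gripper_force: 30.0
```

```bash
python3 - <<'E'
from h import *
s=bot.state(); print(s["t"],s["ee_pos"],s["ft_force"],s["moment"])
E
```

```text
17.8833 [0.57200562 0.24873984 0.11631279] [-1.24167179 -0.31151144  3.14146888] [-0.07166682  0.14893185 -0.02584928]
```

Emit:
servo_tool(rows=[{"delta_pos": [0,0,0.002],"rotation": [0,0,0],"fingers": 40},{"delta_pos": [0,0,0.004],"rotation": [0,0,0],"fingers": 40},{"delta_pos": [0,0,0.006],"rotation": [0,0,0],"fingers": 40},{"delta_pos": [0,0,0.008],"rotation": [0,0,0],"fingers": 40},{"delta_pos": [0,0,0.01],"rotation": [0,0,0],"fingers": 40},{"delta_pos": [0,0,0.01],"rotation": [0,0,0],"fingers": 40},{"delta_pos": [0,0,0.01],"rotation": [0,0,0],"fingers": 40},{"delta_pos": [0,0,0.01],"rotation": [0,0,0],"fingers": 40}])

```text
t: 18.55
ee_pos: [0.572, 0.2487, 0.1151]
eef_rot: [3.141, 0.0, 2.651]
ft_force: [-0.5, -0.4, 1.7]
opening: 0.0435
gripper_force: 30.0
```

Emit:
servo_tool(rows=[{"delta_pos": [0,0,0.004],"rotation": [0,0,0],"fingers": 40},{"delta_pos": [0,0,0.008],"rotation": [0,0,0],"fingers": 40},{"delta_pos": [0,0,0.01],"rotation": [0,0,0],"fingers": 40},{"delta_pos": [0,0,0.012],"rotation": [0,0,0],"fingers": 40},{"delta_pos": [0,0,0.014],"rotation": [0,0,0],"fingers": 40},{"delta_pos": [0,0,0.016],"rotation": [0,0,0],"fingers": 40},{"delta_pos": [0,0,0.018],"rotation": [0,0,0],"fingers": 40},{"delta_pos": [0,0,0.02],"rotation": [0,0,0],"fingers": 40}])

```text
t: 19.22
ee_pos: [0.5719, 0.2487, 0.1132]
eef_rot: [3.141, 0.0, 2.651]
ft_force: [0.3, -0.6, 2.8]
opening: 0.0429
gripper_force: 30.0
```

Emit:
servo_tool(rows=[{"delta_pos": [0,0,0.002],"rotation": [0,0,0],"fingers": 40},{"delta_pos": [0,0,0.004],"rotation": [0,0,0],"fingers": 40},{"delta_pos": [0,0,0.006],"rotation": [0,0,0],"fingers": 40},{"delta_pos": [0,0,0.007],"rotation": [0,0,0],"fingers": 40},{"delta_pos": [0,0,0.007],"rotation": [0,0,0],"fingers": 40},{"delta_pos": [0,0,0.007],"rotation": [0,0,0],"fingers": 40},{"delta_pos": [0,0,0.007],"rotation": [0,0,0],"fingers": 40},{"delta_pos": [0,0,0.007],"rotation": [0,0,0],"fingers": 40}])

```text
t: 19.88
ee_pos: [0.5719, 0.2487, 0.1124]
eef_rot: [3.142, -0.0, 2.651]
ft_force: [0.3, -0.5, 2.6]
opening: 0.043
gripper_force: 30.0
```

Emit:
servo_tool(rows=[{"delta_pos": [0,0,0.002],"rotation": [0,0,0],"fingers": 40},{"delta_pos": [0,0,0.004],"rotation": [0,0,0],"fingers": 40},{"delta_pos": [0,0,0.006],"rotation": [0,0,0],"fingers": 40},{"delta_pos": [0,0,0.007],"rotation": [0,0,0],"fingers": 40},{"delta_pos": [0,0,0.007],"rotation": [0,0,0],"fingers": 40},{"delta_pos": [0,0,0.007],"rotation": [0,0,0],"fingers": 40},{"delta_pos": [0,0,0.007],"rotation": [0,0,0],"fingers": 40},{"delta_pos": [0,0,0.007],"rotation": [0,0,0],"fingers": 40}])

```text
t: 20.55
ee_pos: [0.5719, 0.2487, 0.1117]
eef_rot: [3.141, -0.0, 2.651]
ft_force: [0.3, 0.4, 3.0]
opening: 0.0432
gripper_force: 30.0
```

Emit:
servo_tool(rows=[{"delta_pos": [0,0,0.002],"rotation": [0,0,0],"fingers": 40},{"delta_pos": [0,0,0.004],"rotation": [0,0,0],"fingers": 40},{"delta_pos": [0,0,0.006],"rotation": [0,0,0],"fingers": 40},{"delta_pos": [0,0,0.008],"rotation": [0,0,0],"fingers": 40},{"delta_pos": [0,0,0.008],"rotation": [0,0,0],"fingers": 40},{"delta_pos": [0,0,0.008],"rotation": [0,0,0],"fingers": 40},{"delta_pos": [0,0,0.008],"rotation": [0,0,0],"fingers": 40},{"delta_pos": [0,0,0.008],"rotation": [0,0,0],"fingers": 40}])

```text
t: 21.22
ee_pos: [0.5719, 0.2487, 0.1109]
eef_rot: [3.141, -0.0, 2.651]
ft_force: [1.1, 0.5, 2.1]
opening: 0.0429
gripper_force: 30.0
```

Emit:
servo_tool(rows=[{"delta_pos": [0,0,0.002],"rotation": [0,0,0],"fingers": 40},{"delta_pos": [0,0,0.004],"rotation": [0,0,0],"fingers": 40},{"delta_pos": [0,0,0.006],"rotation": [0,0,0],"fingers": 40},{"delta_pos": [0,0,0.008],"rotation": [0,0,0],"fingers": 40},{"delta_pos": [0,0,0.008],"rotation": [0,0,0],"fingers": 40},{"delta_pos": [0,0,0.008],"rotation": [0,0,0],"fingers": 40},{"delta_pos": [0,0,0.008],"rotation": [0,0,0],"fingers": 40},{"delta_pos": [0,0,0.008],"rotation": [0,0,0],"fingers": 40}])

```text
t: 21.88
ee_pos: [0.5719, 0.2487, 0.1101]
eef_rot: [3.142, -0.0, 2.651]
ft_force: [0.7, 0.0, 1.8]
opening: 0.043
gripper_force: 30.0
```

Emit:
servo_tool(rows=[{"delta_pos": [0,0,0.002],"rotation": [0,0,0],"fingers": 40},{"delta_pos": [0,0,0.004],"rotation": [0,0,0],"fingers": 40},{"delta_pos": [0,0,0.006],"rotation": [0,0,0],"fingers": 40},{"delta_pos": [0,0,0.008],"rotation": [0,0,0],"fingers": 40},{"delta_pos": [0,0,0.008],"rotation": [0,0,0],"fingers": 40},{"delta_pos": [0,0,0.008],"rotation": [0,0,0],"fingers": 40},{"delta_pos": [0,0,0.008],"rotation": [0,0,0],"fingers": 40},{"delta_pos": [0,0,0.008],"rotation": [0,0,0],"fingers": 40}])

```text
t: 22.55
ee_pos: [0.572, 0.2487, 0.1098]
eef_rot: [3.141, 0.0, 2.651]
ft_force: [-0.5, 0.3, 7.2]
opening: 0.0427
gripper_force: 30.0
```

```bash
python3 - <<'E'
from h import *
s=bot.state(); Rt=R.from_euler('xyz',s["eef_rot"]).as_matrix(); print(s["ee_pos"],s["ft_force"])
c=cam("wrist"); im,d=bot.snapshot("wrist"); P=cloud(c,d); Q=(P-s["ee_pos"])@Rt
near=np.hypot(P[...,0]-.5715,P[...,1]-.2494)
q=P[(d>0)&(near<.08)&(abs(P[...,2]-.034)<.002)]; print("jig z",np.median(q[:,2]))
g=(im.max(2).astype(int)-im.min(2))<30
q=P[(d>0)&(near<.026)&g&(P[...,2]>.03)&(P[...,2]<.055)&(Q[...,0]>.014)]; print("sleeve z",len(q),np.percentile(q[:,2],[10,50,90]))
E
```

```text
[0.57196203 0.24872478 0.10976185] [-0.51744619  0.26396588  7.23162582]
jig z 0.034010680705542334
sleeve z 358 [0.03433784 0.04227541 0.04327899]
```

Emit:
servo_tool(rows=[{"delta_pos": [0,0,0.001],"rotation": [0,0,0],"fingers": 40},{"delta_pos": [0,0,0.002],"rotation": [0,0,0],"fingers": 40},{"delta_pos": [0,0,0.003],"rotation": [0,0,0],"fingers": 40},{"delta_pos": [0,0,0.003],"rotation": [0,0,0],"fingers": 40},{"delta_pos": [0,0,0.003],"rotation": [0,0,0],"fingers": 40},{"delta_pos": [0,0,0.003],"rotation": [0,0,0],"fingers": 40},{"delta_pos": [0,0,0.003],"rotation": [0,0,0],"fingers": 40},{"delta_pos": [0,0,0.003],"rotation": [0,0,0],"fingers": 40}])

```text
t: 23.27
ee_pos: [0.572, 0.2487, 0.1097]
eef_rot: [3.141, 0.0, 2.651]
ft_force: [-1.0, -0.8, 9.0]
opening: 0.0432
gripper_force: 30.0
```

Emit:
servo_tool(rows=[{"delta_pos": [0,0,0.001],"rotation": [0,0,0],"fingers": 40},{"delta_pos": [0,0,0.002],"rotation": [0,0,0],"fingers": 40},{"delta_pos": [0,0,0.002],"rotation": [0,0,0],"fingers": 40},{"delta_pos": [0,0,0.002],"rotation": [0,0,0],"fingers": 40},{"delta_pos": [0,0,0.002],"rotation": [0,0,0],"fingers": 40},{"delta_pos": [0,0,0.002],"rotation": [0,0,0],"fingers": 40},{"delta_pos": [0,0,0.002],"rotation": [0,0,0],"fingers": 40},{"delta_pos": [0,0,0.002],"rotation": [0,0,0],"fingers": 40}])

```text
t: 23.93
ee_pos: [0.5721, 0.2487, 0.1097]
eef_rot: [3.141, 0.001, 2.651]
ft_force: [-0.6, -1.0, 9.7]
opening: 0.0429
gripper_force: 30.0
```

```bash
python3 -c "
from h import *
for i in range(4):
    s=bot.state(); print(s['t'],s['ft_force'].round(2),s['ee_pos'].round(5)); bot.snapshot('top')"
```

```text
23.9333 [-0.61 -1.05  9.73] [0.57205 0.24873 0.10967]
23.9833 [-0.91  0.38  9.88] [0.57203 0.24875 0.10966]
24.0333 [-0.95 -0.76 10.22] [0.57204 0.24875 0.10968]
24.0833 [-1.6  -0.88  9.85] [0.57205 0.24875 0.10967]
```

Emit:
servo_tool(rows=[{"delta_pos": [0,0,0],"rotation": [0,0,0],"fingers": 40},{"delta_pos": [0,0,0],"rotation": [0,0,0],"fingers": 40},{"delta_pos": [0,0,0],"rotation": [0,0,0],"fingers": 40},{"delta_pos": [0,0,0],"rotation": [0,0,0],"fingers": 40},{"delta_pos": [0,0,0],"rotation": [0,0,0],"fingers": 40},{"delta_pos": [0,0,0],"rotation": [0,0,0],"fingers": 40},{"delta_pos": [0,0,-0.004],"rotation": [0,0,0],"fingers": 40},{"delta_pos": [0,0,-0.008],"rotation": [0,0,0],"fingers": 40}])

```text
t: 24.8
ee_pos: [0.5719, 0.2487, 0.1099]
eef_rot: [3.141, 0.0, 2.651]
ft_force: [1.0, 0.3, 1.5]
opening: 0.0435
gripper_force: 30.0
```

Emit:
servo_tool(rows=[{"delta_pos": [0,0,0],"rotation": [0,0,0],"fingers": 42},{"delta_pos": [0,0,0],"rotation": [0,0,0],"fingers": 44},{"delta_pos": [0,0,0],"rotation": [0,0,0],"fingers": 46},{"delta_pos": [0,0,0],"rotation": [0,0,0],"fingers": 48},{"delta_pos": [0,0,0],"rotation": [0,0,0],"fingers": 50},{"delta_pos": [0,0,0],"rotation": [0,0,0],"fingers": 51},{"delta_pos": [0,0,0],"rotation": [0,0,0],"fingers": 51},{"delta_pos": [0,0,0],"rotation": [0,0,0],"fingers": 51}])

```text
t: 25.47
ee_pos: [0.5718, 0.2487, 0.1095]
eef_rot: [-3.142, -0.0, 2.651]
ft_force: [-0.4, -0.7, -1.5]
opening: 0.0509
gripper_force: 4.4
```

Emit:
servo_tool(rows=[{"delta_pos": [0,0,-0.02],"rotation": [0,0,0],"fingers": 51},{"delta_pos": [0,0,-0.05],"rotation": [0,0,0],"fingers": 51},{"delta_pos": [0,0,-0.08],"rotation": [0,0,0],"fingers": 51},{"delta_pos": [0,0,-0.11],"rotation": [0,0,0],"fingers": 51},{"delta_pos": [0,0,-0.14],"rotation": [0,0,0],"fingers": 51},{"delta_pos": [0,0,-0.18],"rotation": [0,0,0],"fingers": 51},{"delta_pos": [0,0,-0.23],"rotation": [0,0,0],"fingers": 51},{"delta_pos": [0,0,-0.3],"rotation": [0,0,0],"fingers": 51}])

```text
t: 26.13
ee_pos: [0.5718, 0.2487, 0.14]
eef_rot: [-3.141, -0.0, 2.651]
ft_force: [-0.1, -0.6, -1.2]
opening: 0.0511
gripper_force: 4.4
```

Emit:
servo_tool(rows=[{"delta_pos": [0,0,-0.1],"rotation": [0,0,0],"fingers": 51},{"delta_pos": [0,0,-0.2],"rotation": [0,0,0],"fingers": 51},{"delta_pos": [0,0,-0.3],"rotation": [0,0,0],"fingers": 51},{"delta_pos": [-0.1,0,-0.35],"rotation": [0,0,0],"fingers": 51},{"delta_pos": [-0.25,0,-0.35],"rotation": [0,0,0],"fingers": 51},{"delta_pos": [-0.4,0,-0.35],"rotation": [0,0,0],"fingers": 51},{"delta_pos": [-0.55,0,-0.35],"rotation": [0,0,0],"fingers": 51},{"delta_pos": [-0.6,0,-0.35],"rotation": [0,0,0],"fingers": 51}])

```text
t: 26.8
ee_pos: [0.6268, 0.2192, 0.1749]
eef_rot: [3.141, 0.001, 2.65]
ft_force: [-0.1, -0.2, -1.8]
opening: 0.0512
gripper_force: 4.4
```

```bash
python3 - <<'E'
from h import *
s=bot.state(); Rt=R.from_euler('xyz',s["eef_rot"]).as_matrix(); print(s["t"],s["ee_pos"],s["eef_rot"],s["ft_force"])
c=cam("wrist"); im,d=bot.snapshot("wrist"); P=cloud(c,d); Q=(P-s["ee_pos"])@Rt
cv2.imwrite("pics/wrist9.png",cv2.resize(im[40:280,90:410],(800,600))[:,:,::-1])
near=np.hypot(P[...,0]-.5715,P[...,1]-.2494)
q=P[(d>0)&(near<.012)&(P[...,2]>.057)&(P[...,2]<.08)]; print("pin top",len(q),np.median(q,0))
q=P[(d>0)&(near<.024)&(near>.012)&(P[...,2]>.037)&(P[...,2]<.055)]; print("sleeve z",len(q),np.median(q[:,2]))
# tips
for lo,hi in((.045,.052),(.052,.059),(.059,.07)):
    m=(d>0)&(abs(Q[...,0])<.02)&(abs(Q[...,1])<.025)&(Q[...,2]>lo)&(Q[...,2]<hi); q=Q[m]
    if len(q): print(lo,len(q),"x",(np.percentile(q[:,0],[2,50,98])*1e3).round(1),"y",(np.percentile(q[:,1],[2,98])*1e3).round(1),"zmax",q[:,2].max())
E
```

```text
26.8 [0.62680169 0.21915707 0.17491284] [3.14100687e+00 9.19940108e-04 2.65012133e+00] [-0.14969053 -0.17751867 -1.77748502]
pin top 212 [0.57113645 0.24965718 0.06462461]
sleeve z 1022 0.04264715166062827
0.045 107 x [-6.6  9.7 10.8] y [-17.3  18.4] zmax 0.05194531681879727
0.052 103 x [-6.1  9.8 11. ] y [-17.3  18.5] zmax 0.05897495241713385
0.059 44 x [-5.9  9.6 10.8] y [-17.1  18.2] zmax 0.06157102086251707
```

View pics/wrist9.png

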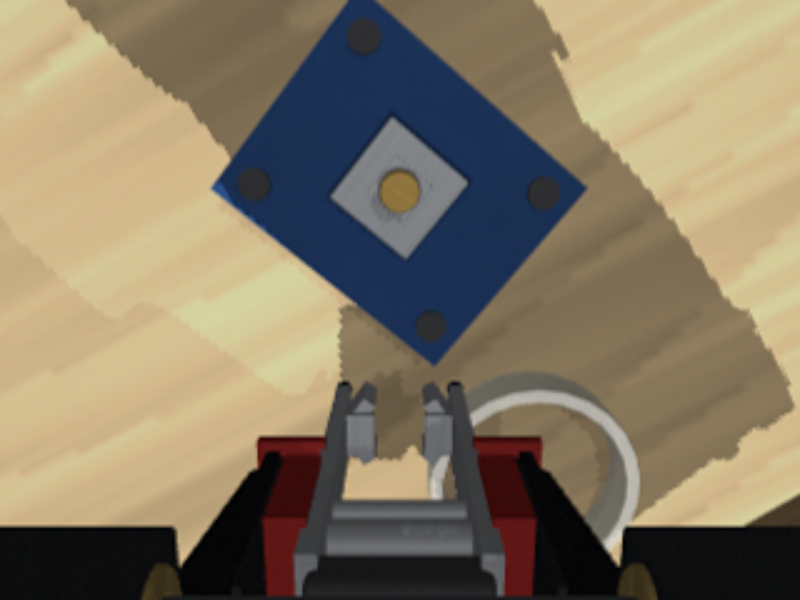

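Emit:
servo_tool(rows=[{"delta_pos": [-0.03,-0.08,0],"rotation": [0,0,0],"fingers": 51},{"delta_pos": [-0.06,-0.2,0],"rotation": [0,0,0],"fingers": 51},{"delta_pos": [-0.1,-0.33,0],"rotation": [0,0,0],"fingers": 51},{"delta_pos": [-0.14,-0.46,0],"rotation": [0,0,0],"fingers": 51},{"delta_pos": [-0.18,-0.6,0],"rotation": [0,0,0],"fingers": 51},{"delta_pos": [-0.22,-0.73,0],"rotation": [0,0,0],"fingers": 51},{"delta_pos": [-0.26,-0.86,0],"rotation": [0,0,0],"fingers": 51},{"delta_pos": [-0.3,-1,0],"rotation": [0,0,0],"fingers": 51}])

```text
t: 27.52
ee_pos: [0.6039, 0.1166, 0.1748]
eef_rot: [3.141, 0.0, 2.651]
ft_force: [0.6, 0.2, -1.0]
opening: 0.0509
gripper_force: 4.4
```

Emit:
servo_tool(rows=[{"delta_pos": [-0.04,-0.12,0],"rotation": [0,0,0],"fingers": 51},{"delta_pos": [-0.08,-0.25,0],"rotation": [0,0,0],"fingers": 51},{"delta_pos": [-0.12,-0.37,0],"rotation": [0,0,0],"fingers": 51},{"delta_pos": [-0.16,-0.5,0],"rotation": [0,0,0],"fingers": 51},{"delta_pos": [-0.2,-0.62,0],"rotation": [0,0,0],"fingers": 51},{"delta_pos": [-0.24,-0.75,0],"rotation": [0,0,0],"fingers": 51},{"delta_pos": [-0.27,-0.87,0],"rotation": [0,0,0],"fingers": 51},{"delta_pos": [-0.3,-1,0],"rotation": [0,0,0],"fingers": 51}])

```text
t: 28.18
ee_pos: [0.5833, 0.0146, 0.1746]
eef_rot: [3.141, -0.0, 2.651]
ft_force: [-0.7, -0.5, -0.3]
opening: 0.0512
gripper_force: 4.4
```

Emit:
servo_tool(rows=[{"delta_pos": [-0.04,-0.12,0],"rotation": [0,0,0],"fingers": 51},{"delta_pos": [-0.08,-0.25,0],"rotation": [0,0,0],"fingers": 51},{"delta_pos": [-0.12,-0.37,0],"rotation": [0,0,0],"fingers": 51},{"delta_pos": [-0.16,-0.5,0],"rotation": [0,0,0],"fingers": 51},{"delta_pos": [-0.2,-0.62,0],"rotation": [0,0,0],"fingers": 51},{"delta_pos": [-0.24,-0.75,0],"rotation": [0,0,0],"fingers": 51},{"delta_pos": [-0.27,-0.87,0],"rotation": [0,0,0],"fingers": 51},{"delta_pos": [-0.3,-1,0],"rotation": [0,0,0],"fingers": 51}])

```text
t: 28.85
ee_pos: [0.5626, -0.0878, 0.1746]
eef_rot: [3.141, -0.0, 2.651]
ft_force: [1.0, -0.9, -2.1]
opening: 0.0509
gripper_force: 4.4
```

Emit:
servo_tool(rows=[{"delta_pos": [-0.04,-0.12,0],"rotation": [0,0,0],"fingers": 51},{"delta_pos": [-0.08,-0.25,0],"rotation": [0,0,0],"fingers": 51},{"delta_pos": [-0.12,-0.37,0],"rotation": [0,0,0],"fingers": 51},{"delta_pos": [-0.16,-0.5,0],"rotation": [0,0,0],"fingers": 51},{"delta_pos": [-0.2,-0.62,0],"rotation": [0,0,0],"fingers": 51},{"delta_pos": [-0.24,-0.75,0],"rotation": [0,0,0],"fingers": 51},{"delta_pos": [-0.27,-0.87,0],"rotation": [0,0,0],"fingers": 51},{"delta_pos": [-0.3,-1,0],"rotation": [0,0,0],"fingers": 51}])

```text
t: 29.52
ee_pos: [0.542, -0.1901, 0.1745]
eef_rot: [3.141, -0.0, 2.651]
ft_force: [-0.8, 0.9, -1.2]
opening: 0.0512
gripper_force: 4.4
```

Emit:
servo_tool(rows=[{"delta_pos": [-0.04,-0.12,0],"rotation": [0,0,0],"fingers": 51},{"delta_pos": [-0.08,-0.25,0],"rotation": [0,0,0],"fingers": 51},{"delta_pos": [-0.12,-0.35,0],"rotation": [0,0,0],"fingers": 51},{"delta_pos": [-0.14,-0.42,0],"rotation": [0,0,0],"fingers": 51},{"delta_pos": [-0.14,-0.44,0],"rotation": [0,0,0],"fingers": 51},{"delta_pos": [-0.14,-0.44,0],"rotation": [0,0,0],"fingers": 51},{"delta_pos": [-0.14,-0.44,0],"rotation": [0,0,0],"fingers": 51},{"delta_pos": [-0.14,-0.44,0],"rotation": [0,0,0],"fingers": 51}])

```text
t: 30.18
ee_pos: [0.534, -0.2338, 0.1746]
eef_rot: [3.141, -0.0, 2.652]
ft_force: [0.2, -1.3, -0.7]
opening: 0.0511
gripper_force: 4.4
```

```bash
cat > b.py <<'E'
from h import *
s=bot.state(); Rt=R.from_euler('xyz',s["eef_rot"]).as_matrix(); print(s["t"],s["ee_pos"],s["eef_rot"],s["ft_force"],s["opening"])
print("delta",Rt.T@(np.array([.5357,-.2363,.0685])-s["ee_pos"])*10)
E
python3 b.py
```

```text
30.1833 [ 0.53400343 -0.23383123  0.17462021] [ 3.14140261e+00 -9.38771289e-05  2.65172604e+00] [ 0.21609313 -1.25813624 -0.7255434 ] 0.051099780054682985
delta [-0.02668584 -0.01400355  1.06119692]
```

Emit:
servo_tool(rows=[{"delta_pos": [-0.027,-0.014,0],"rotation": [0,0,0],"fingers": 51},{"delta_pos": [-0.027,-0.014,0.1],"rotation": [0,0,0],"fingers": 51},{"delta_pos": [-0.027,-0.014,0.2],"rotation": [0,0,0],"fingers": 51},{"delta_pos": [-0.027,-0.014,0.3],"rotation": [0,0,0],"fingers": 51},{"delta_pos": [-0.027,-0.014,0.4],"rotation": [0,0,0],"fingers": 51},{"delta_pos": [-0.027,-0.014,0.5],"rotation": [0,0,0],"fingers": 51},{"delta_pos": [-0.027,-0.014,0.57],"rotation": [0,0,0],"fingers": 51},{"delta_pos": [-0.027,-0.014,0.6],"rotation": [0,0,0],"fingers": 51}])

```text
t: 30.85
ee_pos: [0.5352, -0.2366, 0.113]
eef_rot: [3.141, -0.002, 2.651]
ft_force: [-0.9, -0.6, -0.5]
opening: 0.0514
gripper_force: 4.4
```

Emit:
servo_tool(rows=[{"delta_pos": [0,0,0.06],"rotation": [0,0,0],"fingers": 51},{"delta_pos": [0,0,0.12],"rotation": [0,0,0],"fingers": 51},{"delta_pos": [0,0,0.18],"rotation": [0,0,0],"fingers": 51},{"delta_pos": [0,0,0.24],"rotation": [0,0,0],"fingers": 51},{"delta_pos": [0,0,0.3],"rotation": [0,0,0],"fingers": 51},{"delta_pos": [0,0,0.36],"rotation": [0,0,0],"fingers": 51},{"delta_pos": [0,0,0.4],"rotation": [0,0,0],"fingers": 51},{"delta_pos": [0,0,0.42],"rotation": [0,0,0],"fingers": 51}])

```text
t: 31.52
ee_pos: [0.5355, -0.2367, 0.0719]
eef_rot: [3.141, -0.001, 2.651]
ft_force: [-0.5, 0.6, -1.6]
opening: 0.0512
gripper_force: 4.4
```

```bash
python3 b.py
```

```text
31.5167 [ 0.53548984 -0.23671389  0.07188229] [ 3.14145335e+00 -7.05014070e-04  2.65122432e+00] [-0.48386926  0.60843354 -1.64257429] 0.0511504437917518
delta [7.14619784e-05 4.63623638e-03 3.38235703e-02]
```

Down the last 4 mm, then open gradually.

Emit:
servo_tool(rows=[{"delta_pos": [0,0.004,0.01],"rotation": [0,0,0],"fingers": 51},{"delta_pos": [0,0.004,0.02],"rotation": [0,0,0],"fingers": 51},{"delta_pos": [0,0.004,0.03],"rotation": [0,0,0],"fingers": 51},{"delta_pos": [0,0.004,0.036],"rotation": [0,0,0],"fingers": 51},{"delta_pos": [0,0.004,0.04],"rotation": [0,0,0],"fingers": 51},{"delta_pos": [0,0.004,0.04],"rotation": [0,0,0],"fingers": 51},{"delta_pos": [0,0.004,0.04],"rotation": [0,0,0],"fingers": 51},{"delta_pos": [0,0.004,0.04],"rotation": [0,0,0],"fingers": 51}])

```text
t: 32.18
ee_pos: [0.5358, -0.2365, 0.0687]
eef_rot: [3.142, 0.0, 2.651]
ft_force: [-0.6, -0.2, -1.4]
opening: 0.0512
gripper_force: 4.4
```

Emit:
servo_tool(rows=[{"delta_pos": [0,0,0],"rotation": [0,0,0],"fingers": 53},{"delta_pos": [0,0,0],"rotation": [0,0,0],"fingers": 55},{"delta_pos": [0,0,0],"rotation": [0,0,0],"fingers": 57},{"delta_pos": [0,0,0],"rotation": [0,0,0],"fingers": 60},{"delta_pos": [0,0,0],"rotation": [0,0,0],"fingers": 68},{"delta_pos": [0,0,0],"rotation": [0,0,0],"fingers": 78},{"delta_pos": [0,0,0],"rotation": [0,0,0],"fingers": 88},{"delta_pos": [0,0,0],"rotation": [0,0,0],"fingers": 95}])

```text
t: 32.85
ee_pos: [0.5359, -0.2365, 0.0686]
eef_rot: [3.142, 0.0, 2.651]
ft_force: [-1.1, 0.6, -0.5]
opening: 0.0814
gripper_force: 0.0
```

Emit:
servo_tool(rows=[{"delta_pos": [0,0,0],"rotation": [0,0,0],"fingers": 95},{"delta_pos": [0,0,-0.05],"rotation": [0,0,0],"fingers": 95},{"delta_pos": [0,0,-0.15],"rotation": [0,0,0],"fingers": 95},{"delta_pos": [0,0,-0.3],"rotation": [0,0,0],"fingers": 95},{"delta_pos": [0,0,-0.45],"rotation": [0,0,0],"fingers": 95},{"delta_pos": [0,0,-0.6],"rotation": [0,0,0],"fingers": 95},{"delta_pos": [0,0,-0.75],"rotation": [0,0,0],"fingers": 95},{"delta_pos": [0,0,-0.9],"rotation": [0,0,0],"fingers": 95}])

```text
t: 33.52
ee_pos: [0.5358, -0.2365, 0.1604]
eef_rot: [3.142, 0.001, 2.651]
ft_force: [-0.2, 0.4, -0.1]
opening: 0.0951
gripper_force: 0.0
```

Emit:
servo_tool(rows=[{"delta_pos": [-0.1,0,-0.15],"rotation": [0,0,0],"fingers": 95},{"delta_pos": [-0.2,0,-0.3],"rotation": [0,0,0],"fingers": 95},{"delta_pos": [-0.3,0,-0.45],"rotation": [0,0,0],"fingers": 95},{"delta_pos": [-0.4,0,-0.55],"rotation": [0,0,0],"fingers": 95},{"delta_pos": [-0.5,0,-0.55],"rotation": [0,0,0],"fingers": 95},{"delta_pos": [-0.6,0,-0.55],"rotation": [0,0,0],"fingers": 95},{"delta_pos": [-0.7,0,-0.55],"rotation": [0,0,0],"fingers": 95},{"delta_pos": [-0.7,0,-0.55],"rotation": [0,0,0],"fingers": 95}])

```text
t: 34.18
ee_pos: [0.5985, -0.27, 0.2144]
eef_rot: [3.142, 0.001, 2.651]
ft_force: [0.1, 0.0, 0.2]
opening: 0.0947
gripper_force: 0.0
```

```bash
python3 - <<'E'
from h import *
s=bot.state(); print(s["t"],s["ee_pos"],s["ft_force"])
c=cam("wrist"); im,d=bot.snapshot("wrist"); P=cloud(c,d)
cv2.imwrite("pics/wrist10.png",cv2.resize(im,(800,600))[:,:,::-1])
q=P[(d>0)&(np.hypot(P[...,0]-.534,P[...,1]+.236)<.06)&(P[...,2]>.09)&(P[...,2]<.125)]
print(len(q),q.mean(0),np.percentile(q[:,2],[5,95]),cv2.minAreaRect((q[:,:2]*1000).astype(np.float32)))
for n in ("top","side"):
    c=cam(n); im,d=bot.snapshot(n); P=cloud(c,d); q=P[(d>0)&(np.hypot(P[...,0]-.5715,P[...,1]-.2494)<.009)&(P[...,2]>.05)]; print(n,len(q),np.median(q,0) if len(q) else "")
E
```

```text
34.1833 [ 0.59848436 -0.27004765  0.21444314] [0.07899622 0.03406424 0.16659544]
1257 [ 0.53494068 -0.235339    0.10980341] [0.09999263 0.1166574 ] ((535.2259521484375, -235.53485107421875), (55.660240173339844, 21.075136184692383), 61.869049072265625)
top 16 [0.57125535 0.24851173 0.06487518]
side 27 [0.56865308 0.24625887 0.06266038]
```

View pics/wrist10.png

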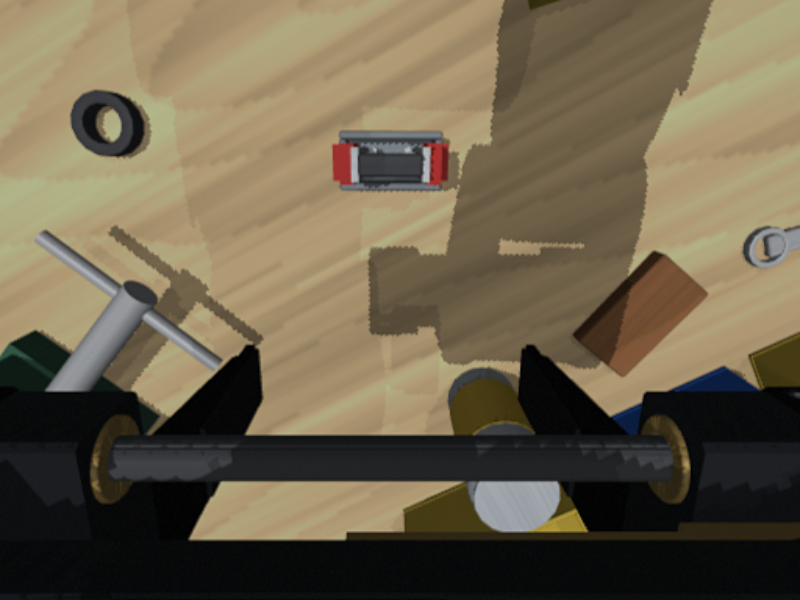

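The tongs are upright in the stand (original-image centre about (250,103)), within half a millimetre of where they started, and the bystanders in view haven't moved.

```bash
python3 -c "
from bench import bot
print(bot.hand_in())"
```

```text
the job is handed in; nothing more can be done
None
```

The job is handed in (no verdict came back): the brass pin is seated in the sleeve, which slid down about 8 mm to its stop. It was bedded there at an estimated 11.5 N for over half a second, and the tongs are back upright in their stand at about 34 s.

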